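# Load the programming jig, cover it and nest the wash dishes

## Task

The cleaned plug-in modules are standing in the steel wash dishes. Lift each one out by its coloured pull handle and press it fully home, flush, into the recess of its own colour in the black programming jig, then lift the clear dust cover by its orange handle and set it down squarely over the loaded jig. Tidy the emptied dishes away by nesting them, handles up, the small one inside the middle one inside the large one, and leave the spray can, the flux jar and the phone frame alone.

Things in the scene. Friction and masses are not known exactly. Their poses are not given: they have to be found in the camera images.
- jig: Fixed jig: aluminium base plate 100 (x) by 236 (y) by 6 mm, centred on it a black block 60 by 196 mm, its top 24 mm above the bench. In its top four recesses in a row at y = -66 (red), -22 (yellow), 22 (green), 66 mm (blue), each 22.5 (x) by 28.5 (y) mm, 10 mm deep, with 1.5 mm chamfers and a patch of its colour on both x sides. Origin: centre of the underside; z up.
- recess_red (a point): Centre of the mouth of the red-marked recess, level with the block's top face (24 mm above the bench); axes as the jig's. The recess goes 10 mm down from here.
- recess_yellow (a point): Centre of the mouth of the yellow-marked recess, level with the block's top face (24 mm above the bench); axes as the jig's. The recess goes 10 mm down from here.
- recess_green (a point): Centre of the mouth of the green-marked recess, level with the block's top face (24 mm above the bench); axes as the jig's. The recess goes 10 mm down from here.
- recess_blue (a point): Centre of the mouth of the blue-marked recess, level with the block's top face (24 mm above the bench); axes as the jig's. The recess goes 10 mm down from here.
- module_red: Loose module, 40 g (may be absent), first in a dish. Metal body 20 (x) by 26 (y) by 10 mm high with an upright red loop handle, 22 mm wide along y, 8 mm thick along x (pinch across x), from 10 to 46 mm above the underside. Origin: centre of the underside. Home, this lies 10 mm below the recess mouth and the body is flush with the block; its x along the jig's x, either way round.
- module_yellow: Loose module, 40 g (may be absent), first in a dish. Metal body 20 (x) by 26 (y) by 10 mm high with an upright yellow loop handle, 22 mm wide along y, 8 mm thick along x (pinch across x), from 10 to 46 mm above the underside. Origin: centre of the underside. Home, this lies 10 mm below the recess mouth and the body is flush with the block; its x along the jig's x, either way round.
- module_green: Loose module, 40 g (may be absent), first in a dish. Metal body 20 (x) by 26 (y) by 10 mm high with an upright green loop handle, 22 mm wide along y, 8 mm thick along x (pinch across x), from 10 to 46 mm above the underside. Origin: centre of the underside. Home, this lies 10 mm below the recess mouth and the body is flush with the block; its x along the jig's x, either way round.
- module_blue: Loose module, 40 g (may be absent), first in a dish. Metal body 20 (x) by 26 (y) by 10 mm high with an upright blue loop handle, 22 mm wide along y, 8 mm thick along x (pinch across x), from 10 to 46 mm above the underside. Origin: centre of the underside. Home, this lies 10 mm below the recess mouth and the body is flush with the block; its x along the jig's x, either way round.
- dish_l: Large round steel dish, no handle, straight wall: outer radius 60 mm, 30 mm high, wall and floor 3 mm, about 300 g. Origin: centre of the underside, z up. It need not be lifted.
- dish_m: Middle round steel dish, straight wall: outer radius 46 mm, 28 mm high, wall and floor 3 mm, 90 g. A dark flat loop handle stands upright on its rim at its own -y side, 44.5 mm from the centre: 26 mm wide along x, 8 mm thick along y (pinch across y), from 28 to 70 mm above the underside. Origin: centre of the underside, z up.
- dish_s: Small round steel dish, straight wall: outer radius 33 mm, 26 mm high, wall and floor 3 mm, 90 g. A dark flat loop handle stands upright on its rim at its own +y side, 31.5 mm from the centre: 26 mm wide along x, 8 mm thick along y (pinch across y), from 26 to 68 mm above the underside. Origin: centre of the underside, z up.
- dish_m_handle (a point): Middle of the top edge of the middle dish's handle (70 mm above its underside); axes as the dish's.
- dish_s_handle (a point): Middle of the top edge of the small dish's handle (68 mm above its underside); axes as the dish's.
- cover: Clear cover with blue edges, open below: 76 (x) by 212 (y) by 65 mm high, walls 3 mm, 250 g. Orange bar handle mid-top, 80 mm along y, 10 mm thick along x (pinch across x), from 65 to 105 mm up; its bar is the top 8 mm. Origin: centre of the open underside. In place it stands on the jig's base plate (lower edge 6 mm above the bench), round the block with 5 mm to spare; either way round.
- cover_handle (a point): Middle of the top edge of the cover's handle (105 mm above its lower edge).
- spray_can: Bystander: yellow spray can, 66 mm across, 130 mm tall. Origin: centre of the underside.
- flux_jar: Bystander: small amber jar, 44 mm across, 40 mm tall. Origin: centre of the underside.
- phone_frame: Bystander: black phone frame lying flat, 72 by 148 by 9 mm. Origin: centre of the underside.

How it is judged (in metres and radians):
On the way, in this order (a step that is already met when the one before it is completed fails the run):
1. every module present is home, flush, in the recess of its own colour (horizontal distance between module_red and recess_red below 0.004 m and z of module_red in the frame of recess_red below -0.0082 m and angle between the y axis of each of module_red, module_yellow, module_green, module_blue and the y axis of jig, either way round below 0.15 rad and angle between each of module_red, module_yellow, module_green, module_blue's own z axis and vertical below 0.1 rad and horizontal distance between module_yellow and recess_yellow below 0.004 m and z of module_yellow in the frame of recess_yellow below -0.0082 m and horizontal distance between module_green and recess_green below 0.004 m and z of module_green in the frame of recess_green below -0.0082 m and horizontal distance between module_blue and recess_blue below 0.004 m and z of module_blue in the frame of recess_blue below -0.0082 m), for 0.2 s.
2. the dust cover stands squarely on the jig over the loaded modules (all of step 1 and horizontal distance between cover and jig below 0.011 m and z of cover in the frame of jig below 0.009 m and angle between the y axis of cover and the y axis of jig, either way round below 0.12 rad and angle between cover's own z axis and vertical below 0.06 rad), for 0.2 s.
At the end, for the whole second after the job is handed in: Modules within 4 mm of their recess centres, 8.2 mm or more deep, upright; cover on the base plate (3 mm), within 11 mm and 0.12 rad of the jig; small dish within 15 mm of the middle one, that within 16 mm of the large one, each down on the floor (5 mm), upright; all at rest (all of step 2 and horizontal distance between dish_m and dish_l below 0.016 m and z of dish_m in the frame of dish_l below 0.008 m and angle between each of dish_m, dish_s, dish_l's own z axis and vertical below 0.1 rad and horizontal distance between dish_s and dish_m below 0.015 m and z of dish_s in the frame of dish_m below 0.008 m and linear speed of each of cover, dish_l, dish_m, dish_s below 0.02 m/s); the robot touches nothing.
It fails at once if the spray can is moved more than 40 mm or tipped over (distance of spray_can from where it was at the start of the episode above 0.04 m or angle between spray_can's own z axis and vertical above 0.5 rad).
It fails at once if the flux jar is moved more than 40 mm or tipped over (distance of flux_jar from where it was at the start of the episode above 0.04 m or angle between flux_jar's own z axis and vertical above 0.5 rad).
It fails at once if the phone frame is moved more than 40 mm or tipped over (distance of phone_frame from where it was at the start of the episode above 0.04 m or angle between phone_frame's own z axis and vertical above 0.5 rad).
Of module_red, module_yellow, module_green, module_blue only 2 to 4 are there at a start; the rules pass over those that are not, and their reading is None.
At some moment in a run one of dish_m, dish_s, cover may be knocked a few centimetres aside while the robot is not near it.
It also fails if it takes over 210 s, if anything falls off the work surface, if the arm or the gripper's body presses on something with over 40 N, if the wrist force passes 120 N, or if a joint passes its speed limit or range.

## Robot

A 6-joint arm with a two-finger parallel gripper is mounted at the origin on the work surface. World frame = base frame: x ahead of the robot, y to its left, z up, the work surface at z = 0. Lengths are in mm, angles in rad, forces in N, time in s.
With the tool pointing down it reaches from about 300 to 775 mm from the base axis. Payload 14.6 kg.
Tool frame: the origin (TCP) lies between the finger pads; the fingertips stand manip.nose_length ahead of it and the grasp point (between the pads) lies 11 mm behind it (manip.nose_length is the distance from the TCP to the fingertips, in mm); z points along the fingers, y is the line along which they close (so a half turn about z gives the same grasp; the last joint's range is limited). The gripper opens to 94 mm and grips with 3 to 60 N. Pads are 16 mm wide; open, the fingers measure 119 mm over their backs; the gripper's body (75 mm by 177 mm) begins 78 mm behind the grasp point.
Start: joints at [1.042, 0.3, 1.521, -0, 1.321, -0.067], TCP at [245.054, 492.38, 183.746] pointing down, gripper open.
Joint ranges: [-3.03, 3.03], [-0.79, 2.21], [0.23, 2.52], [-1.04, 4.18], [0, 3.07], [-2.55, 2.55]. Speed limits (rad/s): [2.22, 2.22, 2.57, 3.14, 3.14, 3.14].

## Interface

Orientations are given as [roll, pitch, yaw] about the fixed x, y, z axes, in that order (R = Rz(yaw) Ry(pitch) Rx(roll)).
In Python, from cell import manip, cams, job gives the robot as it stands.
- The arm moves only by the tool jog_arm, never from a script. Its argument "commands" is a list of rows, each an object of numbers: "dx", "dy", "dz": the shift along the tool's x, y, z each as a share of 40 mm, from -1 to 1; "ax", "ay", "az": the turn, a rotation vector about the tool's x, y, z each as a share of 10 degrees, from -1 to 1; "gripper": the closure, from 0 (fully open) to 1 (shut). A call has 1 to 10 rows; each row shifts and turns the commanded pose from where the row before left it, along the tool's axes as they then stand; what a row does not reach is not made up. A row lasts 1/8 s, in which the tool goes at most 62.5 mm and 10.7 degrees, less where a joint would pass 70% of its speed; a pose out of reach is approached as far as the arm can. A call with a number of a shift or a turn outside -1 to 1 is refused whole. A call with a gripper value outside its range is refused whole. The fingers move at their own pace and stop on an object; "squeeze" is the grip in N (left out, the last holds). Time passes only in rows, so rows that do not move let the fingers close. It gives the time, the measured TCP pose, the force, the opening and the grip force at its end, in the units of the state.
- manip.read_state(): the state, without advancing time (a new reading comes with each control period).
- cams.camera(name): name is "scene" or "top"; returns a dict with "image" (400x640x3 uint8, red, green, blue), "fx", "fy", "cx", "cy" (pixels), "world_to_cam" (4x4, takes a point from world to camera coordinates). Camera axes: x right, y down, z forward; pixel columns grow to the right and rows downward; lengths in mm; the calibration is good to about 2 mm. A picture is of the moment at which its call begins. There is no depth.
- job.sign_off(): hands the job in; it is judged then, once.
The state is a dict: "clock": time; "joints": joint angles; "qd": joint speeds; "effort": joint torques, N m; "eef_pos": TCP position; "eef_rot": TCP orientation; "wrist_force": force on the tool from outside, world axes, zero at the start; "moment": the same for the moment, N m; "finger_gap": finger opening in mm; "finger_force": force on a finger pad.
Only numpy, scipy, OpenCV 4.12 (cv2) and the standard library are available. Lean on these libraries where they do the work, as an engineer would, in place of code of your own. Each camera call takes 0.05 s, during which the arm holds its last target. There are 200 camera calls.

## Working session

There is one attempt and no reset: what is moved stays moved. The work goes in short steps, Python scripts to look and compute and a tool call to move; the robot and the scene stay as the last step left them, time stands still between calls to the robot, and variables do not carry over. Pictures are saved under pics/ and viewed, at most 14 in all, crops included, and the job is handed in when it is done.

Besides the shell and the picture viewer there is one more tool, called after "Emit:" as a command line: name --argument value ..., lists and objects as JSON in quotes. jog_arm: Moves the arm, as the interface text tells. Shift numbers are shares of 40 mm and turn numbers shares of 10 degrees, none past 1 either way. Its arguments: {"type":"object","properties":{"commands":{"type":"array"},"squeeze":{"type":"number"}},"required":["commands"]}

```bash
ls; mkdir -p pics
python3 - <<'E'
from cell import manip,cams,job
import cv2,numpy as np
print(manip.nose_length, manip.read_state())
for n in("scene","top"):
    c=cams.camera(n); cv2.imwrite(f"pics/{n}0.png",c["image"][:,:,::-1]); print(n,c["fx"],c["fy"],c["cx"],c["cy"],np.round(c["world_to_cam"],3).tolist())
E
```

```text
pics
8.0 {'clock': 0.0, 'joints': array([ 1.04242180e+00,  3.00468468e-01,  1.52161163e+00,  2.88604258e-05,
        1.32071804e+00, -6.65848474e-02]), 'qd': array([-0.00089245,  0.00248208,  0.00054223,  0.00146555, -0.00066532,
        0.00075159]), 'effort': array([-3.08123317e-04, -5.31819284e+01, -3.52724111e+01,  7.07415864e-02,
        2.44884094e-02, -6.26700739e-05]), 'eef_pos': array([244.8860933 , 492.13194111, 183.17487461]), 'eef_rot': array([-3.14039170e+00, -1.08099907e-04,  2.67979575e+00]), 'wrist_force': array([-0.51166584,  0.13113355,  0.04299275]), 'moment': array([-0.01083274,  0.02731905, -0.00740255]), 'finger_force': 0.0, 'finger_gap': 93.93911093745221}
scene 474.66410619058024 474.66410619058024 319.37362212741726 202.74376600767454 [[-0.532, 0.847, -0.003, 321.633], [0.581, 0.362, -0.729, -277.21], [-0.616, -0.389, -0.685, 1534.302], [0.0, 0.0, 0.0, 1.0]]
top 382.8461899997251 382.8461899997251 320.3787001083088 193.40061421402345 [[0.003, -1.0, -0.003, -2.893], [-0.992, -0.003, -0.129, 555.636], [0.129, 0.004, -0.992, 928.792], [0.0, 0.0, 0.0, 1.0]]
```

View pics/top0.png

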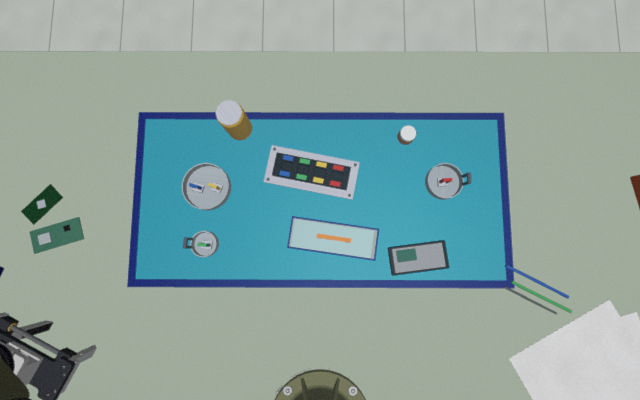

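View pics/scene0.png

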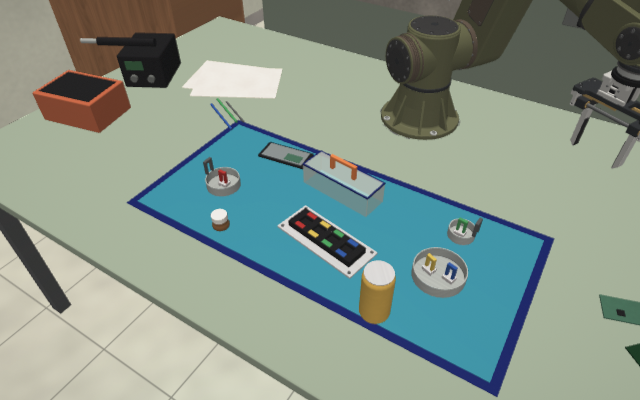

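The pictures show four modules. In the top view:
- Large dish at (206,187), holding blue and yellow.
- Small dish at (204,244), holding green, with its handle on the left.
- Middle dish at (445,181), holding red, with its handle on the right.
- Jig at (312,172), running blue to red from left to right.
- Cover at (333,238), spray can base near (240,133).

```bash
cat > h.py <<'E'
import numpy as np,cv2
from cell import manip,cams,job
HUE=dict(red=[(0,6),(172,180)],orange=[(7,18)],yellow=[(21,33)],green=[(50,80)],blue=[(105,120)])
def shot(n="top",save=None):
    c=cams.camera(n)
    if save: cv2.imwrite("pics/"+save,c["image"][:,:,::-1])
    return c
def proj(c,p):
    q=c["world_to_cam"]@np.r_[p,1]; return np.array([c["fx"]*q[0]/q[2]+c["cx"],c["fy"]*q[1]/q[2]+c["cy"]])
def plane(c,uv,z):
    M=np.asarray(c["world_to_cam"]);R,t=M[:3,:3],M[:3,3]
    d=R.T@np.array([(uv[0]-c["cx"])/c["fx"],(uv[1]-c["cy"])/c["fy"],1]);o=-R.T@t
    return o+d*(z-o[2])/d[2]
def cmask(c,col,smin=130,vmin=70):
    h=cv2.cvtColor(c["image"],cv2.COLOR_RGB2HSV)
    m=np.zeros(h.shape[:2],np.uint8)
    for a,b in HUE[col]: m|=cv2.inRange(h,(a,smin,vmin),(b,255,255))
    return m
def blobs(m,roi=None,amin=6):
    """list of (area, hull centroid, angle deg of long side in image) """
    if roi is not None:
        k=np.zeros_like(m);u0,v0,u1,v1=roi;k[v0:v1,u0:u1]=255;m=m&k
    n,l,s,ce=cv2.connectedComponentsWithStats(m,connectivity=8);out=[]
    for i in range(1,n):
        if s[i,4]<amin: continue
        out.append((int(s[i,4]),ce[i],s[i,:4].tolist()))
    return sorted(out,key=lambda b:-b[0])
def go(x,y,z,yaw):
    """rows' totals from the present pose: turn (shares), then shift along the tool axes after the turn (shares)"""
    s=manip.read_state();p=s["eef_pos"];w=s["eef_rot"][2]
    dy=(yaw-w+np.pi/2)%np.pi-np.pi/2; d=np.array([x,y,z])-p; w2=w+dy
    X=np.array([np.cos(w2),np.sin(w2),0]);Y=np.array([np.sin(w2),-np.cos(w2),0])
    print("az %.2f dx %.2f dy %.2f dz %.2f"%(-np.degrees(dy)/10,d@X/40,d@Y/40,-d[2]/40),"yaw",round(w2,3))
E
python3 - <<'E'
from h import *
c=shot("top");d=shot("scene")
for col in HUE:
    for b in blobs(cmask(c,col,90),(140,95,500,285)): print("top",col,b[0],b[1].round(1),b[2],plane(c,b[1],24).round(1)[:2])
    for b in blobs(cmask(d,col,90),(130,120,560,390)): print("  scene",col,b[0],b[1].round(1),b[2])
im=c["image"][:,:,::-1]
L=[im[150:270,170:250],im[150:270,410:490]]
cv2.imwrite("pics/crop1.png",cv2.resize(np.hstack(L),None,fx=5,fy=5,interpolation=cv2.INTER_CUBIC)[:600])
E
```

```text
top red 62 [334.8 183.2] [329, 180, 12, 7] [583.7 -37.9]
top red 56 [337.8 167.4] [332, 165, 12, 6] [624.7 -45.8]
top red 36 [446.3 179.5] [440, 178, 12, 4] [ 594.  -323.6]
  scene red 84 [222.  175.1] [218, 169, 9, 14]
  scene red 51 [299.7 224.2] [295, 221, 11, 8]
  scene red 46 [311.4 215.3] [307, 212, 10, 8]
top orange 132 [333.4 237.5] [317, 234, 34, 8] [445.4 -34.3]
top orange 7 [401.1 140.6] [399, 138, 6, 5] [ 696.1 -210.4]
  scene orange 237 [343.1 164.7] [330, 154, 27, 26]
  scene orange 95 [220.9 226.1] [213, 220, 16, 11]
top yellow 362 [239.5 127.4] [220, 109, 32, 31] [730.6 210.8]
top yellow 61 [317.8 179.7] [313, 176, 11, 8] [592.5   5.5]
top yellow 57 [320.9 164.1] [316, 161, 11, 7] [633.4  -2.2]
top yellow 30 [213.1 185.5] [208, 183, 12, 6] [576.8 273.7]
  scene yellow 118 [430.4 260.8] [425, 253, 12, 18]
  scene yellow 59 [312.9 233.2] [308, 229, 11, 9]
  scene yellow 57 [324.7 224.1] [319, 220, 12, 9]
  scene yellow 24 [362.8 296.5] [360, 291, 6, 12]
  scene yellow 14 [387.4 314.6] [384, 309, 6, 12]
  scene yellow 12 [362.  285.3] [361, 282, 4, 8]
  scene yellow 6 [3
[... 415 characters left out ...]
53 [338.1 232.9] [333, 229, 11, 9]
  scene green 6 [235.3 120.7] [234, 120, 3, 3]
top blue 1825 [313.4 281.9] [140, 279, 360, 6] [336.   15.3]
top blue 1656 [380.4 116.3] [246, 112, 254, 46] [ 761.2 -157.8]
top blue 750 [166.2 124.6] [140, 112, 76, 82] [737.7 402.8]
top blue 277 [333.2 237.8] [287, 216, 92, 45] [444.9 -33.7]
top blue 73 [284.3 173.1] [278, 170, 13, 8] [609.5  91.8]
top blue 67 [287.6 157.7] [282, 155, 12, 7] [649.9  83.7]
top blue 36 [193.9 185.5] [189, 183, 12, 6] [576.8 322.9]
  scene blue 6553 [374.8 269.2] [130, 120, 424, 270]
  scene blue 102 [450.8 269.6] [445, 263, 12, 16]
  scene blue 59 [340.5 252.4] [335, 248, 12, 10]
  scene blue 54 [352.4 242.4] [347, 238, 12, 9]
```

View pics/crop1.png

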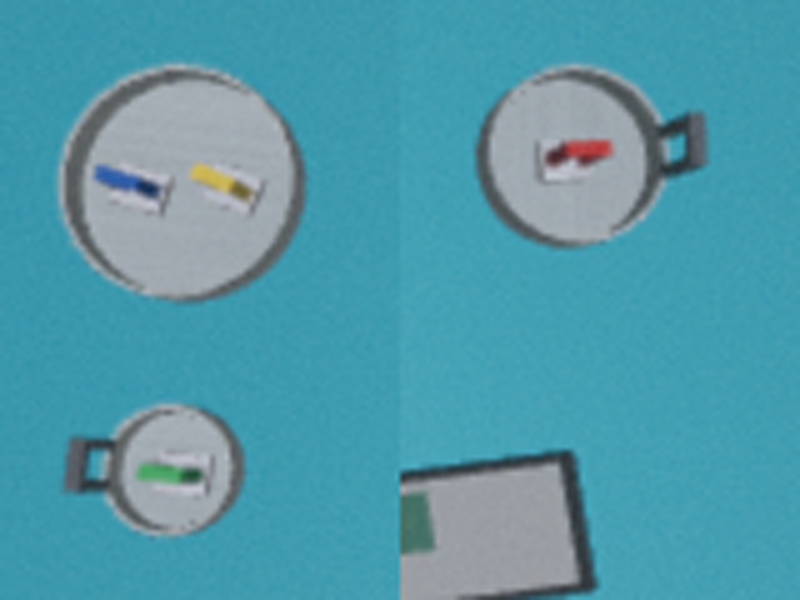

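The crop shows the bright top bars of the handles, with blue, yellow and green tilted slightly down to the right and red slightly up to the right. The darker inner legs lean towards the image centre. I'll measure the bright bars.

```bash
cat >> h.py <<'E'
def bar(c,col,roi,z,vfrac=.72,F=8):
    """top bar of a handle: bright part of the colour in the upsampled roi -> world centre, world yaw of long axis, rect"""
    u0,v0,u1,v1=roi;im=cv2.resize(c["image"][v0:v1,u0:u1],None,fx=F,fy=F,interpolation=cv2.INTER_CUBIC)
    h=cv2.cvtColor(im,cv2.COLOR_RGB2HSV);m=np.zeros(h.shape[:2],np.uint8)
    for a,b in HUE[col]: m|=cv2.inRange(h,(max(a-3,0),110,60),(b+3,255,255))
    V=h[...,2]; vm=np.percentile(V[m>0],97); m[V<vfrac*vm]=0
    cn=max(cv2.findContours(m,cv2.RETR_EXTERNAL,cv2.CHAIN_APPROX_NONE)[0],key=cv2.contourArea)
    r=cv2.minAreaRect(cn);B=cv2.boxPoints(r)
    e=B[1]-B[0];e2=B[2]-B[1];e=e if np.hypot(*e)>np.hypot(*e2) else e2
    pc=lambda q:(np.asarray(q)+.5)/F-.5+[u0,v0]
    ctr=np.array(r[0]);p=plane(c,pc(ctr),z);a=plane(c,pc(ctr+e/2),z)-p
    return p[:2].round(1),round(float(np.arctan2(a[1],a[0])%np.pi),3),(2*np.hypot(*a[:2])).round(1),(min(r[1])/F).round(1)
def jig(c):
    J={}
    cen=dict(red=-66,yellow=-22,green=22,blue=66);P=[];Y=[];pairs={}
    for col in cen:
        bs=[b for b in blobs(cmask(c,col,90),(264,144,362,202),20)][:2]
        q=[plane(c,b[1],24)[:2] for b in bs];m=np.mean(q,0);pairs[col]=m
        P.append(m);Y.append(cen[col])
    A=np.c_[np.ones(4),Y];k=np.linalg.lstsq(A,np.array(P),rcond=None)[0]
    yaw=np.arctan2(-k[1,0],k[1,1]) # jig y axis=(-sin,cos)
    res=A@k-P
    return k[0],yaw,np.hypot(*k[1]),res
E
python3 - <<'E'
from h import *
c=shot("top")
R=dict(blue=(184,176,206,196),yellow=(204,176,224,196),green=(194,236,214,252),red=(436,172,460,190))
for k,r in R.items():
    for f in (.65,.75,.82): print(k,f,*bar(c,k,r,49,f))
print("cover",bar(c,"orange",(305,225,362,250),105,.7))
o,yaw,sc,res=jig(c);print(o.round(1),yaw.round(3),sc.round(3),res.round(1).tolist())
for k,y in dict(red=-66,yellow=-22,green=22,blue=66).items(): print(k,(o+y*np.array([-np.sin(yaw),np.cos(yaw)])).round(1))
E
```

```text
Traceback (most recent call last):
  File "h.py", line 45, in bar
    return p[:2].round(1),round(float(np.arctan2(a[1],a[0])%np.pi),3),(2*np.hypot(*a[:2])).round(1),(min(r[1])/F).round(1)
                                                                                                    ^^^^^^^^^^^^^^^^^^^
AttributeError: 'float' object has no attribute 'round'
```

```bash
sed -i 's/(min(r\[1\])\/F).round(1)/round(min(r[1])\/F,1)/' h.py
python3 - <<'E'
from h import *
c=shot("top")
R=dict(blue=(184,176,206,196),yellow=(204,176,224,196),green=(194,236,214,252),red=(436,172,460,190))
for k,r in R.items():
    for f in (.65,.75,.82): print(k,f,*bar(c,k,r,49,f))
print("cover",bar(c,"orange",(305,225,362,250),105,.7))
o,yaw,sc,res=jig(c);print(o.round(1),yaw.round(3),sc.round(3),res.round(1).tolist())
for k,y in dict(red=-66,yellow=-22,green=22,blue=66).items(): print(k,(o+y*np.array([-np.sin(yaw),np.cos(yaw)])).round(1))
E
```

```text
blue 0.65 [573.2 316.2] 1.26 24.1 3.1
blue 0.75 [573.3 316.6] 1.26 23.3 3.1
blue 0.82 [573.4 316.9] 1.26 22.6 3.1
yellow 0.65 [573.7 268.5] 1.14 22.2 2.7
yellow 0.75 [573.9 268.9] 1.14 21.2 2.7
yellow 0.82 [574.  269.1] 1.14 20.8 2.7
green 0.65 [428.  288.1] 1.485 22.0 2.6
green 0.75 [428.1 288.6] 1.485 21.0 2.6
green 0.82 [428.1 288.9] 1.485 20.4 2.6
red 0.65 [ 590.  -317.1] 1.611 22.1 3.2
red 0.75 [ 590.3 -317.4] 1.602 21.5 2.9
red 0.82 [ 590.5 -317.7] 1.596 20.9 2.8
cover (array([444.1, -31.7]), 1.428, np.float64(77.6), 3.7)
[617.1  23. ] -0.193 1.004 [[0.1, 0.1], [-0.2, -0.0], [-0.0, -0.1], [0.1, 0.1]]
red [604.4 -41.8]
yellow [612.9   1.4]
green [621.3  44.6]
blue [629.8  87.8]
```

```bash
python3 -c "
from h import *
go(573.3,316.6,80,1.26)"
```

```text
az 8.13 dx -1.67 dy 9.16 dz 2.59 yaw 1.26
```

Emit:
jog_arm --commands '[{"az":1,"gripper":0.57},{"az":1},{"az":1},{"az":1},{"az":1},{"az":1},{"az":1},{"az":1},{"az":0.13},{}]' --squeeze 30

```text
schema error: expected keys dx, dy, dz, ax, ay, az, gripper
```

Emit:
jog_arm --commands '[{"dx":-0.17,"dy":1},{"dx":-0.3,"dy":1},{"dx":-0.3,"dy":1},{"dx":-0.3,"dy":1},{"dx":-0.3,"dy":1},{"dx":-0.3,"dy":1,"dz":0.5},{"dy":1,"dz":0.5},{"dy":1,"dz":0.5},{"dy":1,"dz":0.5},{"dy":0.16,"dz":0.59}]'

```text
schema error: expected keys dx, dy, dz, ax, ay, az, gripper
```

Run:
```python
from h import *
s=manip.read_state();print(s["eef_pos"],s["eef_rot"],s["finger_gap"])
go(573.3,316.6,26,1.26)
c=shot("top");d=shot("scene")
a=c["image"][140:260,150:270,::-1];b=d["image"][190:310,380:500,::-1]
cv2.imwrite("pics/c2.png",cv2.resize(np.hstack([a,b]),None,fx=3.3,fy=3.3,interpolation=cv2.INTER_CUBIC))
```

```text
[245.0197214  492.30005359 183.55175323] [-3.14119489e+00 -2.55186303e-05  2.67971815e+00] 93.76587125410262
az 8.13 dx -1.67 dy 9.16 dz 3.94 yaw 1.26
```

View pics/c2.png

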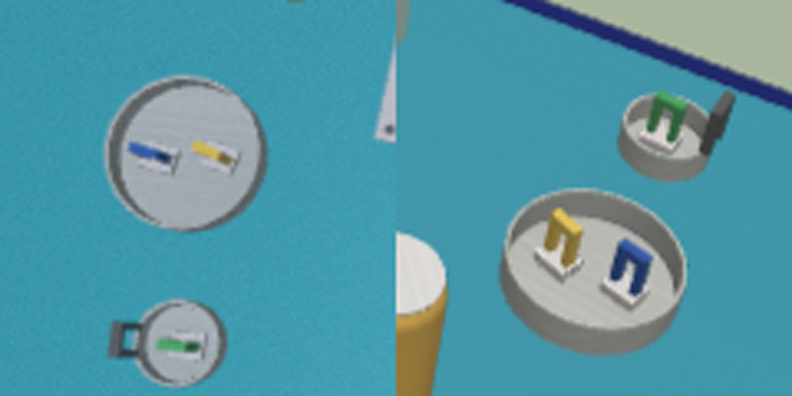

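The picture shows an unchanged scene: the arm hasn't moved, because each row needs all seven keys.

Emit:
jog_arm --commands '[{"dx":0,"dy":0,"dz":0,"ax":0,"ay":0,"az":1,"gripper":0.57},{"dx":0,"dy":0,"dz":0,"ax":0,"ay":0,"az":1,"gripper":0.57},{"dx":0,"dy":0,"dz":0,"ax":0,"ay":0,"az":1,"gripper":0.57},{"dx":0,"dy":0,"dz":0,"ax":0,"ay":0,"az":1,"gripper":0.57},{"dx":0,"dy":0,"dz":0,"ax":0,"ay":0,"az":1,"gripper":0.57},{"dx":0,"dy":0,"dz":0,"ax":0,"ay":0,"az":1,"gripper":0.57},{"dx":0,"dy":0,"dz":0,"ax":0,"ay":0,"az":1,"gripper":0.57},{"dx":0,"dy":0,"dz":0,"ax":0,"ay":0,"az":1,"gripper":0.57},{"dx":0,"dy":0,"dz":0,"ax":0,"ay":0,"az":0.13,"gripper":0.57}]' --squeeze 30

```text
clock: 1.52
eef_pos: [245.0, 492.4, 183.7]
eef_rot: [-3.142, 0.0, 1.261]
wrist_force: [0.4, 0.2, 0.1]
finger_gap: 40.6
finger_force: 0.0
```

Emit:
jog_arm --commands '[{"dx":-0.17,"dy":1,"dz":0,"ax":0,"ay":0,"az":0,"gripper":0.57},{"dx":-0.3,"dy":1,"dz":0,"ax":0,"ay":0,"az":0,"gripper":0.57},{"dx":-0.3,"dy":1,"dz":0,"ax":0,"ay":0,"az":0,"gripper":0.57},{"dx":-0.3,"dy":1,"dz":0,"ax":0,"ay":0,"az":0,"gripper":0.57},{"dx":-0.3,"dy":1,"dz":0.3,"ax":0,"ay":0,"az":0,"gripper":0.57},{"dx":-0.3,"dy":1,"dz":0.5,"ax":0,"ay":0,"az":0,"gripper":0.57},{"dx":0,"dy":1,"dz":0.5,"ax":0,"ay":0,"az":0,"gripper":0.57},{"dx":0,"dy":1,"dz":0.5,"ax":0,"ay":0,"az":0,"gripper":0.57},{"dx":0,"dy":1,"dz":0.5,"ax":0,"ay":0,"az":0,"gripper":0.57},{"dx":0,"dy":0.16,"dz":0.29,"ax":0,"ay":0,"az":0,"gripper":0.57}]'

```text
clock: 2.78
eef_pos: [574.8, 315.7, 78.4]
eef_rot: [-3.141, 0.001, 1.262]
wrist_force: [0.3, -0.5, -0.2]
finger_gap: 40.6
finger_force: 0.0
```

Run:
```python
from h import *
s=manip.read_state();print(s["clock"],s["eef_pos"],s["eef_rot"],s["finger_gap"])
go(573.3,316.6,26,1.26)
c=shot("top");d=shot("scene")
a=c["image"][140:260,150:270,::-1];b=d["image"][190:310,380:500,::-1]
cv2.imwrite("pics/c3.png",cv2.resize(np.hstack([a,b]),None,fx=3.3,fy=3.3,interpolation=cv2.INTER_CUBIC))
```

```text
2.775 [574.83684762 315.65935799  78.41628163] [-3.14061859e+00  1.07937804e-03  1.26213157e+00] 40.61035702730403
az 0.01 dx 0.01 dy -0.04 dz 1.31 yaw 1.26
```

View pics/c3.png

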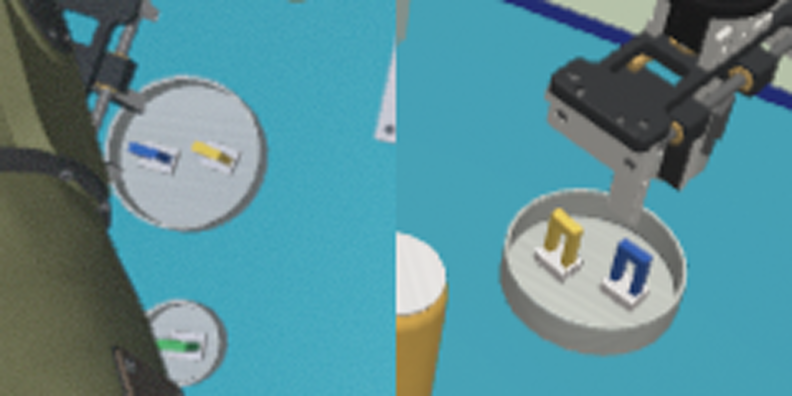

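The picture shows the open gripper above the blue module. The fingertip midpoint is near full-image (189,182), which matches the expected position at that height, so I'll descend and grip.

Emit:
jog_arm --commands '[{"dx":0,"dy":-0.04,"dz":0.5,"ax":0,"ay":0,"az":0,"gripper":0.57},{"dx":0,"dy":0,"dz":0.5,"ax":0,"ay":0,"az":0,"gripper":0.57},{"dx":0,"dy":0,"dz":0.3,"ax":0,"ay":0,"az":0,"gripper":0.57},{"dx":0,"dy":0,"dz":0,"ax":0,"ay":0,"az":0,"gripper":0.57},{"dx":0,"dy":0,"dz":0,"ax":0,"ay":0,"az":0,"gripper":1},{"dx":0,"dy":0,"dz":0,"ax":0,"ay":0,"az":0,"gripper":1},{"dx":0,"dy":0,"dz":0,"ax":0,"ay":0,"az":0,"gripper":1},{"dx":0,"dy":0,"dz":0,"ax":0,"ay":0,"az":0,"gripper":1},{"dx":0,"dy":0,"dz":0,"ax":0,"ay":0,"az":0,"gripper":1}]'

```text
clock: 4.0
eef_pos: [572.1, 317.5, 28.2]
eef_rot: [-3.142, 0.0, 1.261]
wrist_force: [0.5, 0.7, 0.2]
finger_gap: 0.2
finger_force: 0.0
```

Emit:
jog_arm --commands '[{"dx":0,"dy":0,"dz":-0.5,"ax":0,"ay":0,"az":0,"gripper":1},{"dx":0,"dy":0,"dz":-0.5,"ax":0,"ay":0,"az":0,"gripper":1},{"dx":0,"dy":0,"dz":-0.75,"ax":0,"ay":0,"az":0,"gripper":1},{"dx":0,"dy":0,"dz":0,"ax":0,"ay":0,"az":0,"gripper":1}]'

```text
clock: 4.5
eef_pos: [573.4, 318.2, 102.1]
eef_rot: [3.137, -0.004, 1.261]
wrist_force: [0.0, -0.0, 0.1]
finger_gap: 0.5
finger_force: 0.0
```

Run:
```python
from h import *
go(629.8,87.8,95,1.378)
```

```text
az -0.67 dx -5.38 dy 2.49 dz 0.18 yaw 1.378
```

The gripper closed to 0, so it missed. I'll look.

Run:
```python
from h import *
c=shot("top");d=shot("scene")
s=manip.read_state();print(s["eef_pos"],s["finger_gap"])
for n,q in(("top",c),("scene",d)): print(n,proj(q,s["eef_pos"]+[0,0,-8]))
print(bar(c,"blue",(184,176,206,196),49,.75))
a=c["image"][130:250,140:260,::-1];b=d["image"][190:310,390:510,::-1]
cv2.imwrite("pics/c4.png",cv2.resize(np.hstack([a,b]),None,fx=3.3,fy=3.3,interpolation=cv2.INTER_CUBIC))
```

```text
[572.13199877 317.49949264  98.61201533] 0.69105704944203
top [186.81654262 183.23109207]
scene [455.7509598  252.44538348]
(array([573.4, 316.6]), 1.253, np.float64(22.9), 3.0)
```

View pics/c4.png

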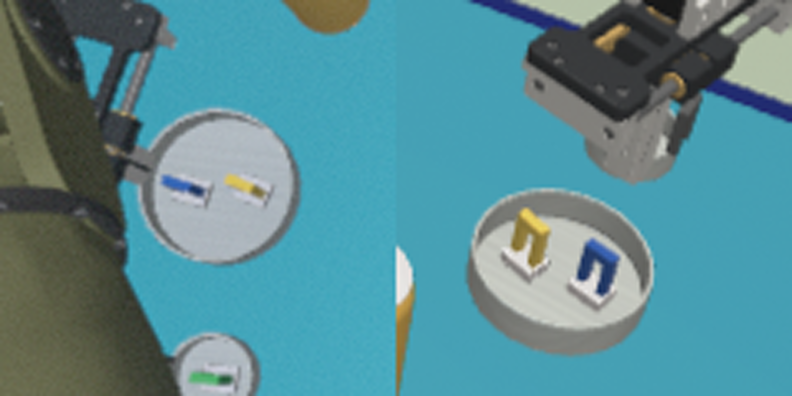

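Run:
```python
from h import *
c=shot("top");d=shot("scene");s=manip.read_state();print(s["eef_pos"],s["joints"].round(3),s["finger_gap"])
print("blue mod scene",proj(d,[573.4,316.6,31]),"seen 450.8 269.6; green",proj(d,[428,288.5,31]),"seen 461.9 223.4; red",proj(d,[590.3,-317.4,31]),"seen 222 175")
print("start tip",proj(d,[245,492.4,175]),proj(c,[245,492.4,175]))
cv2.imwrite("pics/d5.png",cv2.resize(np.hstack([c["image"][60:300,100:340,::-1],d["image"][60:300,380:620,::-1]]),None,fx=1.66,fy=1.66,interpolation=cv2.INTER_CUBIC))
```

```text
[571.73691003 317.30299827  97.4420533 ] [0.451 0.606 1.286 0.    1.251 0.761] 0.26998020014398816
blue mod scene [449.85429879 270.58679179] seen 450.8 269.6; green [460.64306438 225.06576215] seen 461.9 223.4; red [222.0147284  175.99429175] seen 222 175
start tip [588.59698674 165.57951673] [ 80.06638691 333.5531593 ]
```

View pics/d5.png

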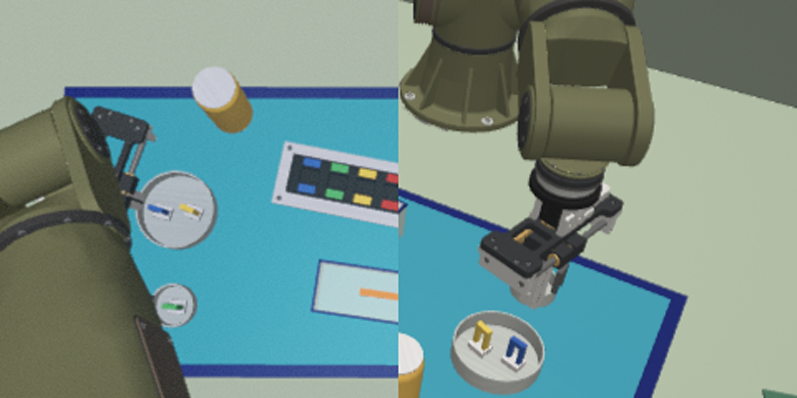

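The objects agree between the two views, but the gripper doesn't appear where the scene view predicts. I'll take one zoomed view with the predicted tips marked.

Run:
```python
from h import *
c=shot("top");d=shot("scene");s=manip.read_state();p=s["eef_pos"];print(p,s["eef_rot"],s["finger_gap"])
w=s["eef_rot"][2]
out=[]
for q,(u0,v0) in((c,(140,120)),(d,(420,170))):
    im=cv2.resize(q["image"][v0:v0+100,u0:u0+100,::-1],None,fx=4,fy=4,interpolation=cv2.INTER_CUBIC)
    for z,col in((-8,(0,0,255)),(11,(0,255,0)),(89,(255,0,255))):
        a=(proj(q,p+[0,0,z])-[u0,v0]+.5)*4;cv2.circle(im,tuple(int(t) for t in a),3,col,1);print(z,proj(q,p+[0,0,z]))
    out.append(im)
cv2.imwrite("pics/e6.png",np.hstack(out))
```

```text
[571.75865343 317.31580603  97.3045517 ] [-3.14059630e+00  9.81151352e-04  1.26084828e+00] 0.5733389269967492
-8 [187.07683258 183.47060859]
11 [184.2470347 182.2147637]
89 [171.26564227 176.45371077]
-8 [455.60940591 252.70419529]
11 [457.38502634 246.68889141]
89 [465.19456342 220.23237068]
```

View pics/e6.png

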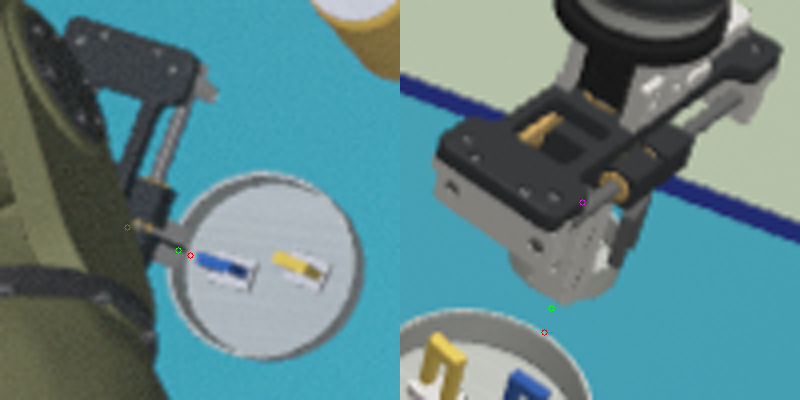

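Run:
```python
from h import *
c=shot("top");d=shot("scene")
def P(q): return np.array([[q["fx"],0,q["cx"]],[0,q["fy"],q["cy"]],[0,0,1]])@np.asarray(q["world_to_cam"])[:3]
for a,b in(((172.5,135),(455,212)),((192,142.5),(456,223.5)),((191,138),(565-420+0,0))):
    X=cv2.triangulatePoints(P(c),P(d),np.float64(a),np.float64(b))[:,0];X=X[:3]/X[3];print(X.round(1),proj(c,X).round(1),proj(d,X).round(1))
print(manip.read_state()["wrist_force"])
```

```text
[639.4 300.8 255.7] [167.8 136.8] [451.4 212.3]
[630.2 294.6 214.2] [178.4 146.6] [445.8 224. ]
[781.5   2.5 668.7] [ 314.9 -125.8] [244.7 -44.5]
[-0.94858236 -0.92297535  0.52768047]
```

Triangulation suggests the fingers sit higher than the reported pose. I'll check over clear mat near (510,200), going low and watching the force.

Run:
```python
from h import *
go(510,200,40,1.57)
```

```text
az -1.77 dx -2.94 dy -1.54 dz 1.44 yaw 1.57
```

Emit:
jog_arm --commands '[{"dx":0,"dy":0,"dz":0,"ax":0,"ay":0,"az":-0.9,"gripper":1},{"dx":0,"dy":0,"dz":0,"ax":0,"ay":0,"az":-0.87,"gripper":1},{"dx":-1,"dy":-0.5,"dz":0,"ax":0,"ay":0,"az":0,"gripper":1},{"dx":-1,"dy":-0.5,"dz":0,"ax":0,"ay":0,"az":0,"gripper":1},{"dx":-0.94,"dy":-0.54,"dz":0,"ax":0,"ay":0,"az":0,"gripper":1},{"dx":0,"dy":0,"dz":0.7,"ax":0,"ay":0,"az":0,"gripper":1},{"dx":0,"dy":0,"dz":0.74,"ax":0,"ay":0,"az":0,"gripper":1},{"dx":0,"dy":0,"dz":0,"ax":0,"ay":0,"az":0,"gripper":1}]'

```text
clock: 5.9
eef_pos: [509.2, 199.5, 38.9]
eef_rot: [-3.138, 0.001, 1.57]
wrist_force: [-0.5, -0.4, -0.3]
finger_gap: 0.2
finger_force: 0.0
```

Emit:
jog_arm --commands '[{"dx":0,"dy":0,"dz":0.25,"ax":0,"ay":0,"az":0,"gripper":0.9},{"dx":0,"dy":0,"dz":0.2,"ax":0,"ay":0,"az":0,"gripper":0.9},{"dx":0,"dy":0,"dz":0,"ax":0,"ay":0,"az":0,"gripper":0.9}]'

```text
clock: 6.28
eef_pos: [510.2, 199.9, 22.3]
eef_rot: [-3.141, 0.0, 1.57]
wrist_force: [-0.3, -0.1, -0.0]
finger_gap: 9.6
finger_force: 0.0
```

Run:
```python
from h import *
c=shot("top");d=shot("scene");s=manip.read_state();p=s["eef_pos"];print(p,s["eef_rot"],s["finger_gap"],s["wrist_force"],s["joints"])
out=[]
for q,(u0,v0) in((c,(180,150)),(d,(370,170))):
    im=cv2.resize(q["image"][v0:v0+100,u0:u0+100,::-1],None,fx=4,fy=4,interpolation=cv2.INTER_CUBIC)
    for z,col in((-8,(0,0,255)),(11,(0,255,0)),(89,(255,0,255))):
        a=(proj(q,p+[0,0,z])-[u0,v0]+.5)*4;cv2.circle(im,tuple(int(t) for t in a),3,col,1);print(z,proj(q,p+[0,0,z]))
    out.append(im)
cv2.imwrite("pics/e7.png",np.hstack(out))
```

```text
[510.51530423 200.02317479  22.82925561] [ 3.14129422e+00 -7.84907183e-05  1.56982336e+00] 9.483790559470917 [-0.49502372 -0.28657792  0.47504998] [ 3.06630165e-01  4.82768897e-01  1.67458939e+00 -1.86777825e-05
  9.83926176e-01  3.07613484e-01]
-8 [241.79000209 211.71925067]
11 [240.22461099 211.10225142]
89 [233.09943662 208.29386236]
-8 [411.50586113 236.78177536]
11 [412.55526172 231.30369403]
89 [417.13196722 207.41237458]
```

View pics/e7.png

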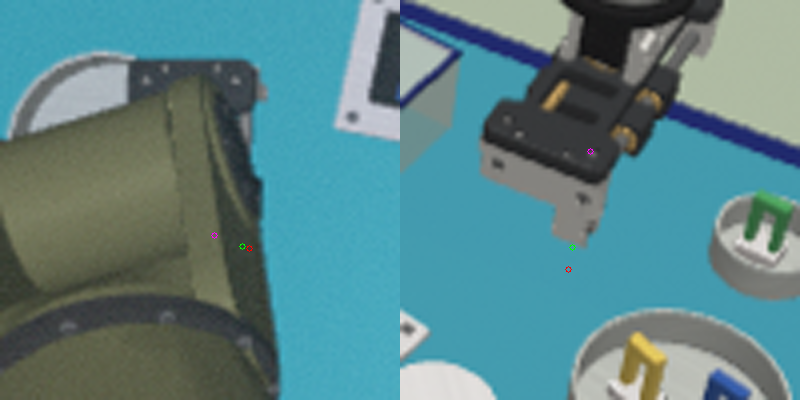

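The visible fingertip is at about (413.5,231.5) in the scene view. That is roughly 20 mm higher than the state predicts (red mark), so I'll confirm by touching the bench gently.

Emit:
jog_arm --commands '[{"dx":0,"dy":0,"dz":0.1,"ax":0,"ay":0,"az":0,"gripper":0.9},{"dx":0,"dy":0,"dz":0.1,"ax":0,"ay":0,"az":0,"gripper":0.9},{"dx":0,"dy":0,"dz":0.08,"ax":0,"ay":0,"az":0,"gripper":0.9},{"dx":0,"dy":0,"dz":0.05,"ax":0,"ay":0,"az":0,"gripper":0.9}]'

```text
clock: 6.88
eef_pos: [510.3, 199.9, 9.1]
eef_rot: [-3.141, 0.0, 1.57]
wrist_force: [0.1, 0.0, -0.1]
finger_gap: 9.0
finger_force: 0.0
```

Emit:
jog_arm --commands '[{"dx":0,"dy":0,"dz":0.04,"ax":0,"ay":0,"az":0,"gripper":0.9},{"dx":0,"dy":0,"dz":0.04,"ax":0,"ay":0,"az":0,"gripper":0.9},{"dx":0,"dy":0,"dz":0.04,"ax":0,"ay":0,"az":0,"gripper":0.9}]'

```text
clock: 7.25
eef_pos: [510.4, 200.0, 4.5]
eef_rot: [3.141, -0.0, 1.57]
wrist_force: [0.2, -0.3, 0.4]
finger_gap: 9.6
finger_force: 0.0
```

Emit:
jog_arm --commands '[{"dx":0,"dy":0,"dz":0.06,"ax":0,"ay":0,"az":0,"gripper":0.9},{"dx":0,"dy":0,"dz":0.06,"ax":0,"ay":0,"az":0,"gripper":0.9},{"dx":0,"dy":0,"dz":0.06,"ax":0,"ay":0,"az":0,"gripper":0.9},{"dx":0,"dy":0,"dz":0,"ax":0,"ay":0,"az":0,"gripper":0.9}]'

```text
clock: 7.75
eef_pos: [510.3, 199.9, -2.9]
eef_rot: [-3.141, 0.0, 1.57]
wrist_force: [-0.4, -0.7, -0.0]
finger_gap: 9.4
finger_force: 0.0
```

Emit:
jog_arm --commands '[{"dx":0,"dy":0,"dz":0.05,"ax":0,"ay":0,"az":0,"gripper":0.9},{"dx":0,"dy":0,"dz":0.05,"ax":0,"ay":0,"az":0,"gripper":0.9},{"dx":0,"dy":0,"dz":0,"ax":0,"ay":0,"az":0,"gripper":0.9}]'

```text
clock: 8.12
eef_pos: [510.3, 199.9, -6.8]
eef_rot: [-3.141, 0.0, 1.57]
wrist_force: [0.1, -0.7, 0.1]
finger_gap: 9.4
finger_force: 0.0
```

Emit:
jog_arm --commands '[{"dx":0,"dy":0,"dz":0.05,"ax":0,"ay":0,"az":0,"gripper":0.9},{"dx":0,"dy":0,"dz":0.05,"ax":0,"ay":0,"az":0,"gripper":0.9},{"dx":0,"dy":0,"dz":0,"ax":0,"ay":0,"az":0,"gripper":0.9}]'

```text
clock: 8.5
eef_pos: [510.3, 199.9, -10.9]
eef_rot: [-3.141, 0.0, 1.57]
wrist_force: [0.1, -0.1, -0.8]
finger_gap: 9.0
finger_force: 0.0
```

Emit:
jog_arm --commands '[{"dx":0,"dy":0,"dz":0.05,"ax":0,"ay":0,"az":0,"gripper":0.9},{"dx":0,"dy":0,"dz":0.05,"ax":0,"ay":0,"az":0,"gripper":0.9},{"dx":0,"dy":0,"dz":0,"ax":0,"ay":0,"az":0,"gripper":0.9}]'

```text
clock: 8.88
eef_pos: [510.3, 199.9, -14.8]
eef_rot: [-3.141, 0.0, 1.57]
wrist_force: [-0.3, -0.2, -0.5]
finger_gap: 9.7
finger_force: 0.0
```

Emit:
jog_arm --commands '[{"dx":0,"dy":0,"dz":0.05,"ax":0,"ay":0,"az":0,"gripper":0.9},{"dx":0,"dy":0,"dz":0,"ax":0,"ay":0,"az":0,"gripper":0.9}]'

```text
clock: 9.12
eef_pos: [510.3, 199.9, -16.8]
eef_rot: [-3.141, 0.0, 1.57]
wrist_force: [-0.4, -0.4, -0.7]
finger_gap: 9.3
finger_force: 0.0
```

Emit:
jog_arm --commands '[{"dx":0,"dy":0,"dz":0.05,"ax":0,"ay":0,"az":0,"gripper":0.9},{"dx":0,"dy":0,"dz":0,"ax":0,"ay":0,"az":0,"gripper":0.9}]'

```text
clock: 9.38
eef_pos: [510.3, 199.9, -18.8]
eef_rot: [-3.141, 0.0, 1.57]
wrist_force: [-0.2, -0.2, -1.3]
finger_gap: 9.1
finger_force: 0.0
```

Emit:
jog_arm --commands '[{"dx":0,"dy":0,"dz":0.05,"ax":0,"ay":0,"az":0,"gripper":0.9},{"dx":0,"dy":0,"dz":0,"ax":0,"ay":0,"az":0,"gripper":0.9}]'

```text
clock: 9.62
eef_pos: [510.3, 199.9, -20.8]
eef_rot: [-3.141, 0.0, 1.57]
wrist_force: [1.4, 0.0, -0.1]
finger_gap: 9.7
finger_force: 0.0
```

Run:
```python
from h import *
c=shot("top");d=shot("scene");s=manip.read_state();p=s["eef_pos"];print(p,s["wrist_force"],s["joints"].round(4), manip.nose_length)
out=[]
for q,(u0,v0) in((c,(180,150)),(d,(370,180))):
    im=cv2.resize(q["image"][v0:v0+100,u0:u0+100,::-1],None,fx=4,fy=4,interpolation=cv2.INTER_CUBIC)
    for z,col in((-8,(0,0,255)),(11,(0,255,0)),(89,(255,0,255))):
        a=(proj(q,p+[0,0,z])-[u0,v0]+.5)*4;cv2.circle(im,tuple(int(t) for t in a),3,col,1);print(z,proj(q,p+[0,0,z]))
    out.append(im)
cv2.imwrite("pics/e8.png",out[1])
```

```text
[510.32032882 199.93541257 -20.71570075] [0.19022216 0.71410556 0.53991195] [0.3066 0.5518 1.6917 0.     0.8983 0.3076] 8.0
-8 [245.19101886 213.12053357]
11 [243.75660161 212.55629696]
89 [237.25736853 209.99978468]
-8 [409.18953288 248.80827134]
11 [410.18531055 243.60937386]
89 [414.52117624 220.97207054]
```

View pics/e8.png

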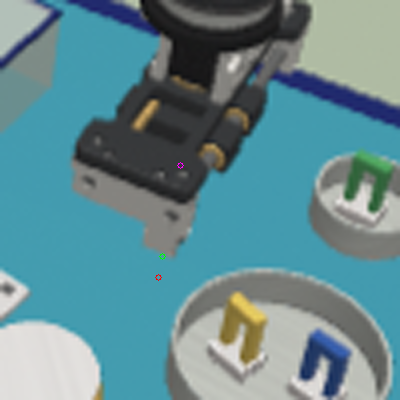

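The fingertip is at about (412.5,242.6), still slightly above the mat. I'll keep probing.

Emit:
jog_arm --commands '[{"dx":0,"dy":0,"dz":0.05,"ax":0,"ay":0,"az":0,"gripper":0.9},{"dx":0,"dy":0,"dz":0,"ax":0,"ay":0,"az":0,"gripper":0.9}]'

```text
clock: 9.98
eef_pos: [510.6, 200.1, -21.5]
eef_rot: [3.141, -0.0, 1.57]
wrist_force: [-6.2, -2.1, 16.3]
finger_gap: 9.3
finger_force: 8.0
```

Emit:
jog_arm --commands '[{"dx":0,"dy":0,"dz":0.05,"ax":0,"ay":0,"az":0,"gripper":0.9},{"dx":0,"dy":0,"dz":0,"ax":0,"ay":0,"az":0,"gripper":0.9}]'

```text
clock: 10.22
eef_pos: [510.7, 200.1, -21.7]
eef_rot: [3.141, -0.0, 1.57]
wrist_force: [-17.2, -6.1, 41.5]
finger_gap: 8.9
finger_force: 20.7
```

Contact at a reported z of about -21.3. So the fingertips are 21.3 mm above the reported TCP, and I'll use z_rep = z_tip - 21.3. Next I'll back off and check for a lateral offset in the last scene image.

Emit:
jog_arm --commands '[{"dx":0,"dy":0,"dz":-0.15,"ax":0,"ay":0,"az":0,"gripper":0.9},{"dx":0,"dy":0,"dz":0,"ax":0,"ay":0,"az":0,"gripper":0.9}]'

```text
clock: 10.48
eef_pos: [510.6, 200.0, -18.4]
eef_rot: [3.141, -0.0, 1.57]
wrist_force: [-0.1, -0.2, -0.3]
finger_gap: 9.3
finger_force: 0.0
```

Run:
```python
from h import *
s=manip.read_state();print(s["eef_pos"],s["wrist_force"])
d=shot("scene");e=cv2.imread("pics/e8.png")
u0,v0=370,180
for uv in((168,255),(160,250),(178,254)):
    print(uv,plane(d,(np.array(uv)+.5)/4-.5+[u0,v0],0.6).round(1))
im=d["image"][232:248,402:420]
for r,row in enumerate(im): print(232+r,' '.join('%3d/%-3d'%(p[0],p[2]) for p in row))
```

```text
[510.62402972 199.99800733 -18.35344117] [-0.09852119 -0.17024351 -0.28363697]
(168, 255) [517.  205.2   0.6]
(160, 250) [515.9 199.5   0.6]
(178, 254) [513.1 210.    0.6]
232 133/127 133/127 132/127 132/126 132/127 132/127 132/127 133/127 131/126 114/110  83/81   92/89  117/112 132/127 132/126 130/124 125/132  65/170
233  98/153 120/135 133/127 133/127 133/128 132/127 132/127 132/127 133/127 132/127  91/90   67/66   88/86  133/127 133/127 133/130 107/136  66/175
234  71/172  82/167  90/164  98/154 118/135 132/127 132/127 132/127 133/128 136/130 137/131 103/99  100/97  133/127 134/128 130/128  97/135  67/175
235  67/175  67/176  68/175  73/169 101/143 133/127 132/127 133/127 132/127 133/127 133/127 128/123 127/122 134/128 134/128 125/128  79/156  67/176
236  67/175  67/176  67/175  73/171 110/138 133/126 133/127 133/127 132/127 132/126 127/122 132/127 133/127 135/128 133/128 115/125  68/172  67/176
237  67/175  67/175  67/175  77/170 125/126 133/127 132/126 133/127 133/127 133/127 132/126 133/127 133/127 135/129 133/133 101/153  67/176  67/175
238  67/176  67/176  66/175  79/170 131/
[... 739 characters left out ...]
/175  68/175  68/175  72/172  83/167  90/164  95/152 103/131  72/162  66/175  67/175  67/175  67/175  67/176
244  68/176  67/175  67/175  68/176  67/175  68/176  68/175  67/175  67/175  68/175  71/172  77/167  69/172  67/175  67/175  67/175  67/175  67/175
245  68/176  67/175  67/175  67/175  68/176  68/175  67/175  67/175  68/175  68/176  67/176  68/176  67/175  67/175  68/176  67/175  67/175  67/175
246  67/175  67/176  67/175  67/175  68/176  67/175  67/176  68/175  67/175  68/176  67/176  68/176  68/175  67/175  68/175  68/176  67/175  67/176
247  68/175  67/175  67/175  67/175  68/175  68/175  67/175  67/175  67/175  68/175  68/176  67/175  68/176  68/175  68/175  67/175  67/175  67/175
```

Run:
```python
from h import *
d=shot("scene")
for uv in((405.3,240.6),(413.2,243.9),(416.3,238.5)):
    print(uv,plane(d,uv,3).round(1))
```

```text
(405.3, 240.6) [519.  189.3   3. ]
(413.2, 243.9) [518.7 209.7   3. ]
(416.3, 238.5) [498.7 208.9   3. ]
```

Laterally the fingertips agree within 1.5 mm, so only z is offset. Back to the blue module.

```bash
cat >> h.py <<'E'
def tip(x,y,zt,yaw): go(x,y,zt-21.3,yaw)
E
python3 - <<'E'
from h import *
tip(573.4,316.6,80,1.26)
E
```

```text
az 1.77 dx 3.26 dy 0.61 dz -1.94 yaw 1.26
```

Emit:
jog_arm --commands '[{"dx":0,"dy":0,"dz":-1,"ax":0,"ay":0,"az":0.9,"gripper":0.57},{"dx":0,"dy":0,"dz":-0.94,"ax":0,"ay":0,"az":0.87,"gripper":0.57},{"dx":0.9,"dy":0.2,"dz":0,"ax":0,"ay":0,"az":0,"gripper":0.57},{"dx":0.9,"dy":0.2,"dz":0,"ax":0,"ay":0,"az":0,"gripper":0.57},{"dx":0.9,"dy":0.21,"dz":0,"ax":0,"ay":0,"az":0,"gripper":0.57},{"dx":0.56,"dy":0,"dz":0,"ax":0,"ay":0,"az":0,"gripper":0.57},{"dx":0,"dy":0,"dz":0,"ax":0,"ay":0,"az":0,"gripper":0.57},{"dx":0,"dy":0,"dz":0.6,"ax":0,"ay":0,"az":0,"gripper":0.57},{"dx":0,"dy":0,"dz":0.6,"ax":0,"ay":0,"az":0,"gripper":0.57},{"dx":0,"dy":0,"dz":0.35,"ax":0,"ay":0,"az":0,"gripper":0.57}]'

```text
clock: 11.82
eef_pos: [572.7, 315.6, -4.4]
eef_rot: [-3.14, 0.001, 1.26]
wrist_force: [-0.6, -0.0, 0.8]
finger_gap: 40.7
finger_force: 0.0
```

Emit:
jog_arm --commands '[{"dx":0,"dy":0,"dz":0,"ax":0,"ay":0,"az":0,"gripper":0.57},{"dx":0,"dy":0,"dz":0,"ax":0,"ay":0,"az":0,"gripper":1},{"dx":0,"dy":0,"dz":0,"ax":0,"ay":0,"az":0,"gripper":1},{"dx":0,"dy":0,"dz":0,"ax":0,"ay":0,"az":0,"gripper":1},{"dx":0,"dy":0,"dz":0,"ax":0,"ay":0,"az":0,"gripper":1},{"dx":0,"dy":0,"dz":0,"ax":0,"ay":0,"az":0,"gripper":1}]'

```text
clock: 12.58
eef_pos: [573.5, 316.8, -2.7]
eef_rot: [3.141, -0.0, 1.261]
wrist_force: [-0.7, -0.5, 3.2]
finger_gap: 7.9
finger_force: 30.0
```

Emit:
jog_arm --commands '[{"dx":0,"dy":0,"dz":-0.5,"ax":0,"ay":0,"az":0,"gripper":1},{"dx":0,"dy":0,"dz":-0.5,"ax":0,"ay":0,"az":0,"gripper":1},{"dx":0,"dy":0,"dz":-0.75,"ax":0,"ay":0,"az":0,"gripper":1},{"dx":0,"dy":0,"dz":0,"ax":0,"ay":0,"az":0,"gripper":1},{"dx":0,"dy":0,"dz":0,"ax":0,"ay":0,"az":0,"gripper":1}]'

```text
clock: 13.2
eef_pos: [573.1, 316.6, 66.7]
eef_rot: [-3.141, 0.0, 1.261]
wrist_force: [0.3, -0.2, 0.2]
finger_gap: 7.9
finger_force: 30.0
```

Run:
```python
from h import *
tip(629.8,87.8,80,1.378)
```

```text
az -0.67 dx -5.34 dy 2.49 dz 0.20 yaw 1.378
```

Gripped at a gap of 7.9. Now to the blue recess.

Emit:
jog_arm --commands '[{"dx":0,"dy":0,"dz":0.2,"ax":0,"ay":0,"az":-0.67,"gripper":1},{"dx":-0.9,"dy":0.5,"dz":0,"ax":0,"ay":0,"az":0,"gripper":1},{"dx":-0.9,"dy":0.5,"dz":0,"ax":0,"ay":0,"az":0,"gripper":1},{"dx":-0.9,"dy":0.5,"dz":0,"ax":0,"ay":0,"az":0,"gripper":1},{"dx":-0.9,"dy":0.5,"dz":0,"ax":0,"ay":0,"az":0,"gripper":1},{"dx":-0.9,"dy":0.49,"dz":0,"ax":0,"ay":0,"az":0,"gripper":1},{"dx":-0.84,"dy":0,"dz":0,"ax":0,"ay":0,"az":0,"gripper":1},{"dx":0,"dy":0,"dz":0,"ax":0,"ay":0,"az":0,"gripper":1},{"dx":0,"dy":0,"dz":0,"ax":0,"ay":0,"az":0,"gripper":1}]'

```text
clock: 14.32
eef_pos: [629.9, 88.5, 58.4]
eef_rot: [-3.141, 0.0, 1.378]
wrist_force: [0.3, -0.5, -0.7]
finger_gap: 7.9
finger_force: 30.0
```

Run:
```python
from h import *
tip(629.8,87.8,45,1.378)
d=shot("scene",save="s9.png");c=shot("top")
# blue handle in scene: prediction if centred in the grip: handle mid-height = base+28
s=manip.read_state();p=s["eef_pos"];q=np.r_[p[:2],p[2]+21.3-15.6+28]
print(p,"pred scene",proj(d,q).round(1),[ (b[0],b[1].round(1),b[2]) for b in blobs(cmask(d,"blue",90),(300,180,400,262))][:5])
print("jig patches now",[ (k,[b[1].round(1) for b in blobs(cmask(d,k,90),(290,205,360,262),25)]) for k in("blue","green")])
```

```text
az -0.00 dx -0.02 dy 0.00 dz 0.87 yaw 1.378
[630.01090791  88.95954471  58.56731258] pred scene [347.4 227.2] [(60, array([340.6, 252.5]), [335, 248, 12, 10]), (47, array([352.9, 243. ]), [347, 240, 12, 8]), (39, array([350.8, 228.4]), [349, 222, 4, 14]), (36, array([394.5, 181.4]), [387, 180, 13, 5]), (22, array([374.7, 191. ]), [370, 187, 10, 9])]
jig patches now [('blue', [array([340.6, 252.5]), array([352.9, 243. ]), array([350.8, 228.4])]), ('green', [array([326.5, 242.7]), array([337. , 232.5])])]
```

Emit:
jog_arm --commands '[{"dx":-0.02,"dy":0,"dz":0.45,"ax":0,"ay":0,"az":0,"gripper":1},{"dx":0,"dy":0,"dz":0.42,"ax":0,"ay":0,"az":0,"gripper":1},{"dx":0,"dy":0,"dz":0,"ax":0,"ay":0,"az":0,"gripper":1},{"dx":0,"dy":0,"dz":0.1,"ax":0,"ay":0,"az":0,"gripper":1},{"dx":0,"dy":0,"dz":0.05,"ax":0,"ay":0,"az":0,"gripper":1},{"dx":0,"dy":0,"dz":0.05,"ax":0,"ay":0,"az":0,"gripper":1},{"dx":0,"dy":0,"dz":0,"ax":0,"ay":0,"az":0,"gripper":1}]'

```text
clock: 15.3
eef_pos: [630.0, 87.2, 16.2]
eef_rot: [3.141, 0.0, 1.378]
wrist_force: [0.5, -1.1, -1.1]
finger_gap: 7.9
finger_force: 30.0
```

Emit:
jog_arm --commands '[{"dx":0,"dy":0,"dz":0.05,"ax":0,"ay":0,"az":0,"gripper":1},{"dx":0,"dy":0,"dz":0.05,"ax":0,"ay":0,"az":0,"gripper":1},{"dx":0,"dy":0,"dz":0,"ax":0,"ay":0,"az":0,"gripper":1}]'

```text
clock: 15.68
eef_pos: [630.0, 87.2, 11.9]
eef_rot: [-3.141, 0.0, 1.378]
wrist_force: [-0.2, 0.8, -0.4]
finger_gap: 7.5
finger_force: 30.0
```

Emit:
jog_arm --commands '[{"dx":0,"dy":0,"dz":0.05,"ax":0,"ay":0,"az":0,"gripper":1},{"dx":0,"dy":0,"dz":0.04,"ax":0,"ay":0,"az":0,"gripper":1},{"dx":0,"dy":0,"dz":0.02,"ax":0,"ay":0,"az":0,"gripper":1},{"dx":0,"dy":0,"dz":0,"ax":0,"ay":0,"az":0,"gripper":1}]'

```text
clock: 16.18
eef_pos: [630.1, 87.2, 8.3]
eef_rot: [3.141, -0.0, 1.378]
wrist_force: [-3.2, 0.1, 6.0]
finger_gap: 8.1
finger_force: 30.0
```

Blue is home at z 8.3, as predicted. Releasing and going to yellow.

Emit:
jog_arm --commands '[{"dx":0,"dy":0,"dz":0,"ax":0,"ay":0,"az":0,"gripper":0.65},{"dx":0,"dy":0,"dz":0,"ax":0,"ay":0,"az":0,"gripper":0.57},{"dx":0,"dy":0,"dz":0,"ax":0,"ay":0,"az":0,"gripper":0.57},{"dx":0,"dy":0,"dz":-0.6,"ax":0,"ay":0,"az":0,"gripper":0.57},{"dx":0,"dy":0,"dz":-0.8,"ax":0,"ay":0,"az":0,"gripper":0.57},{"dx":0,"dy":0,"dz":0,"ax":0,"ay":0,"az":0.7,"gripper":0.57},{"dx":0,"dy":0,"dz":0,"ax":0,"ay":0,"az":0.66,"gripper":0.57},{"dx":0,"dy":0,"dz":0,"ax":0,"ay":0,"az":0,"gripper":0.57}]'

```text
clock: 17.18
eef_pos: [630.0, 87.2, 63.7]
eef_rot: [3.142, 0.0, 1.141]
wrist_force: [0.0, 0.4, -0.4]
finger_gap: 40.1
finger_force: 0.0
```

Run:
```python
from h import *
tip(573.9,268.9,18.5,1.14)
```

```text
az 0.01 dx 3.54 dy -3.17 dz 1.66 yaw 1.14
```

Emit:
jog_arm --commands '[{"dx":0.9,"dy":-0.8,"dz":0,"ax":0,"ay":0,"az":0,"gripper":0.57},{"dx":0.9,"dy":-0.8,"dz":0,"ax":0,"ay":0,"az":0,"gripper":0.57},{"dx":0.9,"dy":-0.8,"dz":0,"ax":0,"ay":0,"az":0,"gripper":0.57},{"dx":0.84,"dy":-0.77,"dz":0,"ax":0,"ay":0,"az":0,"gripper":0.57},{"dx":0,"dy":0,"dz":0,"ax":0,"ay":0,"az":0,"gripper":0.57},{"dx":0,"dy":0,"dz":0.6,"ax":0,"ay":0,"az":0,"gripper":0.57},{"dx":0,"dy":0,"dz":0.6,"ax":0,"ay":0,"az":0,"gripper":0.57},{"dx":0,"dy":0,"dz":0.46,"ax":0,"ay":0,"az":0,"gripper":0.57},{"dx":0,"dy":0,"dz":0,"ax":0,"ay":0,"az":0,"gripper":0.57},{"dx":0,"dy":0,"dz":0,"ax":0,"ay":0,"az":0,"gripper":0.57}]'

```text
clock: 18.42
eef_pos: [574.4, 268.7, -1.8]
eef_rot: [3.141, -0.001, 1.141]
wrist_force: [0.8, 0.8, 0.3]
finger_gap: 40.5
finger_force: 0.0
```

Emit:
jog_arm --commands '[{"dx":0,"dy":0,"dz":0,"ax":0,"ay":0,"az":0,"gripper":1},{"dx":0,"dy":0,"dz":0,"ax":0,"ay":0,"az":0,"gripper":1},{"dx":0,"dy":0,"dz":0,"ax":0,"ay":0,"az":0,"gripper":1},{"dx":0,"dy":0,"dz":0,"ax":0,"ay":0,"az":0,"gripper":1},{"dx":0,"dy":0,"dz":0,"ax":0,"ay":0,"az":0,"gripper":1}]'

```text
clock: 19.05
eef_pos: [573.9, 268.8, -2.5]
eef_rot: [3.142, -0.0, 1.14]
wrist_force: [-0.9, -0.3, 1.9]
finger_gap: 8.0
finger_force: 30.0
```

Emit:
jog_arm --commands '[{"dx":0,"dy":0,"dz":-0.5,"ax":0,"ay":0,"az":0,"gripper":1},{"dx":0,"dy":0,"dz":-0.5,"ax":0,"ay":0,"az":0,"gripper":1},{"dx":0,"dy":0,"dz":-0.6,"ax":0,"ay":0,"az":0,"gripper":1},{"dx":0,"dy":0,"dz":0,"ax":0,"ay":0,"az":-0.7,"gripper":1},{"dx":0,"dy":0,"dz":0,"ax":0,"ay":0,"az":-0.66,"gripper":1},{"dx":0,"dy":0,"dz":0,"ax":0,"ay":0,"az":0,"gripper":1},{"dx":0,"dy":0,"dz":0,"ax":0,"ay":0,"az":0,"gripper":1}]'

```text
clock: 19.92
eef_pos: [574.0, 268.8, 62.1]
eef_rot: [3.141, -0.0, 1.375]
wrist_force: [-0.0, -0.2, -0.3]
finger_gap: 7.8
finger_force: 30.0
```

Run:
```python
from h import *
tip(612.9,1.4,80,1.378)
```

```text
az -0.02 dx -6.38 dy 2.24 dz 0.08 yaw 1.378
```

Emit:
jog_arm --commands '[{"dx":-0.9,"dy":0.3,"dz":0,"ax":0,"ay":0,"az":0,"gripper":1},{"dx":-0.9,"dy":0.3,"dz":0,"ax":0,"ay":0,"az":0,"gripper":1},{"dx":-0.9,"dy":0.3,"dz":0,"ax":0,"ay":0,"az":0,"gripper":1},{"dx":-0.9,"dy":0.3,"dz":0,"ax":0,"ay":0,"az":0,"gripper":1},{"dx":-0.9,"dy":0.3,"dz":0,"ax":0,"ay":0,"az":0,"gripper":1},{"dx":-0.9,"dy":0.3,"dz":0,"ax":0,"ay":0,"az":0,"gripper":1},{"dx":-0.98,"dy":0.44,"dz":0,"ax":0,"ay":0,"az":0,"gripper":1},{"dx":0,"dy":0,"dz":0,"ax":0,"ay":0,"az":0,"gripper":1},{"dx":0,"dy":0,"dz":0,"ax":0,"ay":0,"az":0,"gripper":1}]'

```text
clock: 21.05
eef_pos: [612.7, 1.6, 61.4]
eef_rot: [-3.141, -0.0, 1.377]
wrist_force: [0.7, 1.4, -0.5]
finger_gap: 7.9
finger_force: 30.0
```

Run:
```python
from h import *
tip(612.9,1.4,45,1.378)
```

```text
az -0.01 dx -0.00 dy 0.01 dz 0.94 yaw 1.378
```

Then down from 61.4 to about 8 in all (1.34 shares).

Emit:
jog_arm --commands '[{"dx":0,"dy":0,"dz":0.5,"ax":0,"ay":0,"az":0,"gripper":1},{"dx":0,"dy":0,"dz":0.44,"ax":0,"ay":0,"az":0,"gripper":1},{"dx":0,"dy":0,"dz":0,"ax":0,"ay":0,"az":0,"gripper":1},{"dx":0,"dy":0,"dz":0.1,"ax":0,"ay":0,"az":0,"gripper":1},{"dx":0,"dy":0,"dz":0.05,"ax":0,"ay":0,"az":0,"gripper":1},{"dx":0,"dy":0,"dz":0.05,"ax":0,"ay":0,"az":0,"gripper":1},{"dx":0,"dy":0,"dz":0.05,"ax":0,"ay":0,"az":0,"gripper":1},{"dx":0,"dy":0,"dz":0,"ax":0,"ay":0,"az":0,"gripper":1}]'

```text
clock: 22.05
eef_pos: [612.8, 1.1, 13.7]
eef_rot: [-3.141, 0.0, 1.378]
wrist_force: [0.5, -0.9, -0.7]
finger_gap: 7.5
finger_force: 30.0
```

Emit:
jog_arm --commands '[{"dx":0,"dy":0,"dz":0.05,"ax":0,"ay":0,"az":0,"gripper":1},{"dx":0,"dy":0,"dz":0.05,"ax":0,"ay":0,"az":0,"gripper":1},{"dx":0,"dy":0,"dz":0.04,"ax":0,"ay":0,"az":0,"gripper":1},{"dx":0,"dy":0,"dz":0,"ax":0,"ay":0,"az":0,"gripper":1}]'

```text
clock: 22.55
eef_pos: [612.9, 1.1, 8.4]
eef_rot: [3.142, -0.0, 1.378]
wrist_force: [-2.9, 0.1, 3.8]
finger_gap: 7.6
finger_force: 30.0
```

Yellow is home. Next is green.

Emit:
jog_arm --commands '[{"dx":0,"dy":0,"dz":0,"ax":0,"ay":0,"az":0,"gripper":0.68},{"dx":0,"dy":0,"dz":0,"ax":0,"ay":0,"az":0,"gripper":0.68},{"dx":0,"dy":0,"dz":0,"ax":0,"ay":0,"az":0,"gripper":0.68},{"dx":0,"dy":0,"dz":-0.7,"ax":0,"ay":0,"az":0,"gripper":0.68},{"dx":0,"dy":0,"dz":-0.8,"ax":0,"ay":0,"az":0,"gripper":0.68},{"dx":0,"dy":0,"dz":0,"ax":0,"ay":0,"az":-0.61,"gripper":0.68},{"dx":0,"dy":0,"dz":0,"ax":0,"ay":0,"az":0,"gripper":0.68}]'

```text
clock: 23.42
eef_pos: [612.8, 1.1, 68.2]
eef_rot: [3.141, -0.0, 1.484]
wrist_force: [0.1, 0.6, -0.6]
finger_gap: 30.3
finger_force: 0.0
```

Run:
```python
from h import *
c=shot("top")
for k,r in dict(green=(194,236,214,252),red=(436,172,460,190),orange=(305,225,362,250)).items(): print(k,bar(c,k,r,105 if k=="orange" else 49,.75))
tip(428.1,288.6,24,1.485)
```

```text
green (array([428.2, 288.5]), 1.481, np.float64(20.5), 2.4)
red (array([ 590.3, -317.4]), 1.601, np.float64(21.5), 2.9)Traceback (most recent call last):
  File "<stdin>", line 3, in <module>
  File "h.py", line 39, in bar
    V=h[...,2]; vm=np.percentile(V[m>0],97); m[V<vfrac*vm]=0
                   ~~~~~~~~~~~~~^^^^^^^^^^^
    return _quantile_unchecked(
        a, q, axis, out, overwrite_input, method, keepdims, weights)
    return _ureduce(a,
                    func=_quantile_ureduce_func,
    ...<5 lines>...
                    overwrite_input=overwrite_input,
                    method=method)
    r = func(a, **kwargs)
    result = _quantile(arr,
                       quantiles=q,
    ...<2 lines>...
                       out=out,
                       weights=wgt)
    previous = arr[previous_indexes]
               ~~~^^^^^^^^^^^^^^^^^^
IndexError: index 0 is out of bounds for axis 0 with size 0
```

Run:
```python
from h import *
tip(428.2,288.5,24,1.485)
```

```text
az -0.02 dx 6.76 dy -5.21 dz 1.63 yaw 1.485
```

Emit:
jog_arm --commands '[{"dx":0.9,"dy":-0.7,"dz":0,"ax":0,"ay":0,"az":0,"gripper":0.68},{"dx":0.9,"dy":-0.7,"dz":0,"ax":0,"ay":0,"az":0,"gripper":0.68},{"dx":0.9,"dy":-0.7,"dz":0,"ax":0,"ay":0,"az":0,"gripper":0.68},{"dx":0.9,"dy":-0.7,"dz":0,"ax":0,"ay":0,"az":0,"gripper":0.68},{"dx":0.9,"dy":-0.7,"dz":0,"ax":0,"ay":0,"az":0,"gripper":0.68},{"dx":0.9,"dy":-0.7,"dz":0,"ax":0,"ay":0,"az":0,"gripper":0.68},{"dx":0.9,"dy":-0.7,"dz":0,"ax":0,"ay":0,"az":0,"gripper":0.68},{"dx":0.46,"dy":-0.31,"dz":0,"ax":0,"ay":0,"az":0,"gripper":0.68},{"dx":0,"dy":0,"dz":0,"ax":0,"ay":0,"az":0,"gripper":0.68},{"dx":0,"dy":0,"dz":0,"ax":0,"ay":0,"az":0,"gripper":0.68}]'

```text
clock: 24.72
eef_pos: [428.8, 287.9, 67.9]
eef_rot: [-3.141, 0.0, 1.483]
wrist_force: [0.4, -0.8, 0.2]
finger_gap: 30.4
finger_force: 0.0
```

Run:
```python
from h import *
tip(428.2,288.5,24,1.485)
```

```text
az -0.01 dx 0.01 dy -0.02 dz 1.63 yaw 1.485
```

Emit:
jog_arm --commands '[{"dx":0.01,"dy":-0.02,"dz":0.6,"ax":0,"ay":0,"az":0,"gripper":0.68},{"dx":0,"dy":0,"dz":0.6,"ax":0,"ay":0,"az":0,"gripper":0.68},{"dx":0,"dy":0,"dz":0.43,"ax":0,"ay":0,"az":0,"gripper":0.68},{"dx":0,"dy":0,"dz":0,"ax":0,"ay":0,"az":0,"gripper":0.68},{"dx":0,"dy":0,"dz":0,"ax":0,"ay":0,"az":0,"gripper":1},{"dx":0,"dy":0,"dz":0,"ax":0,"ay":0,"az":0,"gripper":1},{"dx":0,"dy":0,"dz":0,"ax":0,"ay":0,"az":0,"gripper":1},{"dx":0,"dy":0,"dz":0,"ax":0,"ay":0,"az":0,"gripper":1},{"dx":0,"dy":0,"dz":0,"ax":0,"ay":0,"az":0,"gripper":1}]'

```text
clock: 25.85
eef_pos: [428.1, 289.2, 3.4]
eef_rot: [3.141, -0.0, 1.484]
wrist_force: [0.2, -1.1, 5.8]
finger_gap: 7.5
finger_force: 30.0
```

Emit:
jog_arm --commands '[{"dx":0,"dy":0,"dz":-0.5,"ax":0,"ay":0,"az":0,"gripper":1},{"dx":0,"dy":0,"dz":-0.7,"ax":0,"ay":0,"az":0,"gripper":1},{"dx":0,"dy":0,"dz":-0.7,"ax":0,"ay":0,"az":0,"gripper":1},{"dx":0,"dy":0,"dz":0,"ax":0,"ay":0,"az":0.61,"gripper":1},{"dx":0,"dy":0,"dz":0,"ax":0,"ay":0,"az":0,"gripper":1},{"dx":0,"dy":0,"dz":0,"ax":0,"ay":0,"az":0,"gripper":1}]'

```text
clock: 26.6
eef_pos: [427.6, 288.9, 78.5]
eef_rot: [-3.141, 0.001, 1.38]
wrist_force: [-0.3, 0.5, -0.5]
finger_gap: 8.0
finger_force: 30.0
```

Run:
```python
from h import *
tip(621.3,44.6,100,1.378)
```

```text
az 0.01 dx -5.07 dy 5.92 dz -0.01 yaw 1.378
```

Emit:
jog_arm --commands '[{"dx":-0.8,"dy":0.9,"dz":0,"ax":0,"ay":0,"az":0,"gripper":1},{"dx":-0.8,"dy":0.9,"dz":0,"ax":0,"ay":0,"az":0,"gripper":1},{"dx":-0.8,"dy":0.9,"dz":0,"ax":0,"ay":0,"az":0,"gripper":1},{"dx":-0.8,"dy":0.9,"dz":0,"ax":0,"ay":0,"az":0,"gripper":1},{"dx":-0.8,"dy":0.9,"dz":0,"ax":0,"ay":0,"az":0,"gripper":1},{"dx":-0.8,"dy":0.9,"dz":0,"ax":0,"ay":0,"az":0,"gripper":1},{"dx":-0.27,"dy":0.52,"dz":0,"ax":0,"ay":0,"az":0,"gripper":1},{"dx":0,"dy":0,"dz":0,"ax":0,"ay":0,"az":0,"gripper":1},{"dx":0,"dy":0,"dz":0,"ax":0,"ay":0,"az":0,"gripper":1}]'

```text
clock: 27.72
eef_pos: [620.6, 45.1, 78.5]
eef_rot: [-3.141, 0.0, 1.379]
wrist_force: [0.6, 0.6, -0.6]
finger_gap: 7.8
finger_force: 30.0
```

Run:
```python
from h import *
tip(621.3,44.6,51,1.378)
```

```text
az 0.01 dx -0.01 dy 0.02 dz 1.22 yaw 1.378
```

Emit:
jog_arm --commands '[{"dx":-0.01,"dy":0.01,"dz":0.6,"ax":0,"ay":0,"az":0,"gripper":1},{"dx":0,"dy":0,"dz":0.62,"ax":0,"ay":0,"az":0,"gripper":1},{"dx":0,"dy":0,"dz":0,"ax":0,"ay":0,"az":0,"gripper":1},{"dx":0,"dy":0,"dz":0.1,"ax":0,"ay":0,"az":0,"gripper":1},{"dx":0,"dy":0,"dz":0.05,"ax":0,"ay":0,"az":0,"gripper":1},{"dx":0,"dy":0,"dz":0.05,"ax":0,"ay":0,"az":0,"gripper":1},{"dx":0,"dy":0,"dz":0.05,"ax":0,"ay":0,"az":0,"gripper":1},{"dx":0,"dy":0,"dz":0,"ax":0,"ay":0,"az":0,"gripper":1}]'

```text
clock: 28.72
eef_pos: [621.6, 44.0, 20.0]
eef_rot: [-3.141, 0.0, 1.378]
wrist_force: [-1.0, -0.9, -0.8]
finger_gap: 7.5
finger_force: 30.0
```

Emit:
jog_arm --commands '[{"dx":0,"dy":0,"dz":0.05,"ax":0,"ay":0,"az":0,"gripper":1},{"dx":0,"dy":0,"dz":0.05,"ax":0,"ay":0,"az":0,"gripper":1},{"dx":0,"dy":0,"dz":0.04,"ax":0,"ay":0,"az":0,"gripper":1},{"dx":0,"dy":0,"dz":0,"ax":0,"ay":0,"az":0,"gripper":1}]'

```text
clock: 29.22
eef_pos: [621.6, 44.1, 14.5]
eef_rot: [-3.142, 0.0, 1.378]
wrist_force: [-1.2, 0.3, -0.8]
finger_gap: 7.8
finger_force: 30.0
```

Emit:
jog_arm --commands '[{"dx":0,"dy":0,"dz":0.03,"ax":0,"ay":0,"az":0,"gripper":1},{"dx":0,"dy":0,"dz":0,"ax":0,"ay":0,"az":0,"gripper":1}]'

```text
clock: 29.48
eef_pos: [621.8, 44.1, 14.4]
eef_rot: [3.141, -0.0, 1.378]
wrist_force: [-7.2, -0.5, 11.3]
finger_gap: 7.7
finger_force: 30.0
```

Emit:
jog_arm --commands '[{"dx":0,"dy":0,"dz":0,"ax":0,"ay":0,"az":0,"gripper":0.65},{"dx":0,"dy":0,"dz":0,"ax":0,"ay":0,"az":0,"gripper":0.65},{"dx":0,"dy":0,"dz":0,"ax":0,"ay":0,"az":0,"gripper":0.65},{"dx":0,"dy":0,"dz":-0.7,"ax":0,"ay":0,"az":0,"gripper":0.65},{"dx":0,"dy":0,"dz":-0.8,"ax":0,"ay":0,"az":0,"gripper":0.65},{"dx":0,"dy":0,"dz":-0.2,"ax":0,"ay":0,"az":-0.7,"gripper":0.65},{"dx":0,"dy":0,"dz":0,"ax":0,"ay":0,"az":-0.58,"gripper":0.65},{"dx":0,"dy":0,"dz":0,"ax":0,"ay":0,"az":0,"gripper":0.65}]'

```text
clock: 30.48
eef_pos: [621.6, 44.0, 81.3]
eef_rot: [-3.142, 0.0, 1.601]
wrist_force: [-0.3, -0.3, 0.3]
finger_gap: 33.0
finger_force: 0.0
```

Run:
```python
from h import *
c=shot("top")
print(bar(c,"red",(430,165,466,196),49,.75))
tip(590.3,-317.4,20,1.601)
```

```text
(array([ 590.1, -317.3]), 1.63, np.float64(21.2), 2.9)
az -0.01 dx -9.01 dy -1.06 dz 2.06 yaw 1.601
```

Emit:
jog_arm --commands '[{"dx":-1,"dy":-0.15,"dz":0,"ax":0,"ay":0,"az":0,"gripper":0.65},{"dx":-1,"dy":-0.15,"dz":0,"ax":0,"ay":0,"az":0,"gripper":0.65},{"dx":-1,"dy":-0.15,"dz":0,"ax":0,"ay":0,"az":0,"gripper":0.65},{"dx":-1,"dy":-0.15,"dz":0,"ax":0,"ay":0,"az":0,"gripper":0.65},{"dx":-1,"dy":-0.15,"dz":0,"ax":0,"ay":0,"az":0,"gripper":0.65},{"dx":-1,"dy":-0.15,"dz":0,"ax":0,"ay":0,"az":0,"gripper":0.65},{"dx":-1,"dy":-0.16,"dz":0,"ax":0,"ay":0,"az":0,"gripper":0.65},{"dx":-1,"dy":0,"dz":0,"ax":0,"ay":0,"az":0,"gripper":0.65},{"dx":-1,"dy":0,"dz":0,"ax":0,"ay":0,"az":0,"gripper":0.65},{"dx":0,"dy":0,"dz":0,"ax":0,"ay":0,"az":0,"gripper":0.65}]'

```text
clock: 31.78
eef_pos: [589.5, -319.5, 80.7]
eef_rot: [-3.141, -0.0, 1.596]
wrist_force: [-0.2, -0.3, 0.4]
finger_gap: 33.0
finger_force: 0.0
```

Emit:
jog_arm --commands '[{"dx":0,"dy":0,"dz":0.7,"ax":0,"ay":0,"az":0,"gripper":0.65},{"dx":0,"dy":0,"dz":0.3,"ax":0,"ay":0,"az":0,"gripper":0.65},{"dx":0,"dy":0,"dz":0,"ax":0,"ay":0,"az":0,"gripper":0.65}]'

```text
clock: 32.15
eef_pos: [590.0, -316.3, 40.7]
eef_rot: [-3.14, -0.001, 1.601]
wrist_force: [0.1, 0.3, 0.6]
finger_gap: 32.7
finger_force: 0.0
```

Run:
```python
from h import *
c=shot("top")
tip(590.2,-317.3,20,1.61)
```

```text
az -0.05 dx -0.02 dy -0.01 dz 1.07 yaw 1.61
```

Emit:
jog_arm --commands '[{"dx":-0.02,"dy":0,"dz":0.5,"ax":0,"ay":0,"az":0,"gripper":0.65},{"dx":0,"dy":0,"dz":0.57,"ax":0,"ay":0,"az":0,"gripper":0.65},{"dx":0,"dy":0,"dz":0,"ax":0,"ay":0,"az":0,"gripper":0.65},{"dx":0,"dy":0,"dz":0,"ax":0,"ay":0,"az":0,"gripper":0.65},{"dx":0,"dy":0,"dz":0,"ax":0,"ay":0,"az":0,"gripper":1},{"dx":0,"dy":0,"dz":0,"ax":0,"ay":0,"az":0,"gripper":1},{"dx":0,"dy":0,"dz":0,"ax":0,"ay":0,"az":0,"gripper":1},{"dx":0,"dy":0,"dz":0,"ax":0,"ay":0,"az":0,"gripper":1},{"dx":0,"dy":0,"dz":0,"ax":0,"ay":0,"az":0,"gripper":1}]'

```text
clock: 33.33
eef_pos: [590.4, -317.9, -1.1]
eef_rot: [3.141, 0.0, 1.601]
wrist_force: [-0.5, 0.5, 4.4]
finger_gap: 8.0
finger_force: 30.0
```

Emit:
jog_arm --commands '[{"dx":0,"dy":0,"dz":-0.5,"ax":0,"ay":0,"az":0,"gripper":1},{"dx":0,"dy":0,"dz":-0.7,"ax":0,"ay":0,"az":0,"gripper":1},{"dx":0,"dy":0,"dz":-0.7,"ax":0,"ay":0,"az":0,"gripper":1},{"dx":0,"dy":0,"dz":0,"ax":0,"ay":0,"az":0.7,"gripper":1},{"dx":0,"dy":0,"dz":0,"ax":0,"ay":0,"az":0.58,"gripper":1},{"dx":0,"dy":0,"dz":0,"ax":0,"ay":0,"az":0,"gripper":1},{"dx":0,"dy":0,"dz":0,"ax":0,"ay":0,"az":0,"gripper":1}]'

```text
clock: 34.2
eef_pos: [590.3, -317.9, 75.1]
eef_rot: [3.141, 0.0, 1.38]
wrist_force: [0.7, 0.1, -0.7]
finger_gap: 7.6
finger_force: 30.0
```

Run:
```python
from h import *
tip(604.4,-41.8,95,1.378)
```

```text
az 0.01 dx 6.84 dy -0.98 dz 0.04 yaw 1.378
```

Emit:
jog_arm --commands '[{"dx":0.9,"dy":-0.14,"dz":0,"ax":0,"ay":0,"az":0,"gripper":1},{"dx":0.9,"dy":-0.14,"dz":0,"ax":0,"ay":0,"az":0,"gripper":1},{"dx":0.9,"dy":-0.14,"dz":0,"ax":0,"ay":0,"az":0,"gripper":1},{"dx":0.9,"dy":-0.14,"dz":0,"ax":0,"ay":0,"az":0,"gripper":1},{"dx":0.9,"dy":-0.14,"dz":0,"ax":0,"ay":0,"az":0,"gripper":1},{"dx":0.9,"dy":-0.14,"dz":0,"ax":0,"ay":0,"az":0,"gripper":1},{"dx":0.9,"dy":-0.14,"dz":0,"ax":0,"ay":0,"az":0,"gripper":1},{"dx":0.54,"dy":0,"dz":0,"ax":0,"ay":0,"az":0,"gripper":1},{"dx":0,"dy":0,"dz":0,"ax":0,"ay":0,"az":0,"gripper":1},{"dx":0,"dy":0,"dz":0,"ax":0,"ay":0,"az":0,"gripper":1}]'

```text
clock: 35.45
eef_pos: [604.3, -42.7, 74.5]
eef_rot: [3.142, 0.0, 1.378]
wrist_force: [-0.1, -0.0, -0.2]
finger_gap: 7.9
finger_force: 30.0
```

Run:
```python
from h import *
tip(604.4,-41.8,46.2,1.378)
```

```text
az -0.00 dx 0.02 dy -0.00 dz 1.24 yaw 1.378
```

Emit:
jog_arm --commands '[{"dx":0.02,"dy":0,"dz":0.6,"ax":0,"ay":0,"az":0,"gripper":1},{"dx":0,"dy":0,"dz":0.64,"ax":0,"ay":0,"az":0,"gripper":1},{"dx":0,"dy":0,"dz":0,"ax":0,"ay":0,"az":0,"gripper":1},{"dx":0,"dy":0,"dz":0.1,"ax":0,"ay":0,"az":0,"gripper":1},{"dx":0,"dy":0,"dz":0.05,"ax":0,"ay":0,"az":0,"gripper":1},{"dx":0,"dy":0,"dz":0.05,"ax":0,"ay":0,"az":0,"gripper":1},{"dx":0,"dy":0,"dz":0.05,"ax":0,"ay":0,"az":0,"gripper":1},{"dx":0,"dy":0,"dz":0,"ax":0,"ay":0,"az":0,"gripper":1}]'

```text
clock: 36.45
eef_pos: [604.3, -41.1, 14.9]
eef_rot: [-3.141, 0.0, 1.378]
wrist_force: [-0.0, -0.5, -0.6]
finger_gap: 7.4
finger_force: 30.0
```

Emit:
jog_arm --commands '[{"dx":0,"dy":0,"dz":0.05,"ax":0,"ay":0,"az":0,"gripper":1},{"dx":0,"dy":0,"dz":0.05,"ax":0,"ay":0,"az":0,"gripper":1},{"dx":0,"dy":0,"dz":0.03,"ax":0,"ay":0,"az":0,"gripper":1},{"dx":0,"dy":0,"dz":0,"ax":0,"ay":0,"az":0,"gripper":1}]'

```text
clock: 36.95
eef_pos: [604.4, -41.1, 9.9]
eef_rot: [3.142, 0.0, 1.378]
wrist_force: [-1.5, -1.6, 1.2]
finger_gap: 7.9
finger_force: 30.0
```

Emit:
jog_arm --commands '[{"dx":0,"dy":0,"dz":0.025,"ax":0,"ay":0,"az":0,"gripper":1},{"dx":0,"dy":0,"dz":0,"ax":0,"ay":0,"az":0,"gripper":1}]'

```text
clock: 37.2
eef_pos: [604.5, -41.1, 9.8]
eef_rot: [3.141, 0.0, 1.378]
wrist_force: [-5.3, -1.1, 12.9]
finger_gap: 7.8
finger_force: 30.0
```

Emit:
jog_arm --commands '[{"dx":0,"dy":0,"dz":0,"ax":0,"ay":0,"az":0,"gripper":0.65},{"dx":0,"dy":0,"dz":0,"ax":0,"ay":0,"az":0,"gripper":0.65},{"dx":0,"dy":0,"dz":0,"ax":0,"ay":0,"az":0,"gripper":0.65},{"dx":0,"dy":0,"dz":-0.7,"ax":0,"ay":0,"az":0,"gripper":0.65},{"dx":0,"dy":0,"dz":-1,"ax":0,"ay":0,"az":0,"gripper":0.65},{"dx":0.6,"dy":-0.5,"dz":-1,"ax":0,"ay":0,"az":0,"gripper":0.65},{"dx":1,"dy":-0.5,"dz":-0.6,"ax":0,"ay":0,"az":0,"gripper":0.65},{"dx":1,"dy":-0.5,"dz":0,"ax":0,"ay":0,"az":0,"gripper":0.65},{"dx":1,"dy":-0.5,"dz":0,"ax":0,"ay":0,"az":0,"gripper":0.65},{"dx":1,"dy":-0.5,"dz":0,"ax":0,"ay":0,"az":0,"gripper":0.65}]'

```text
clock: 38.45
eef_pos: [541.0, 160.1, 140.8]
eef_rot: [3.141, -0.0, 1.378]
wrist_force: [0.1, 0.0, 0.6]
finger_gap: 32.8
finger_force: 0.0
```

Emit:
jog_arm --commands '[{"dx":1,"dy":-0.5,"dz":0,"ax":0,"ay":0,"az":0,"gripper":0.65},{"dx":1,"dy":-0.5,"dz":0,"ax":0,"ay":0,"az":0,"gripper":0.65},{"dx":0.5,"dy":0,"dz":0,"ax":0,"ay":0,"az":0,"gripper":0.65}]'

```text
clock: 38.83
eef_pos: [520.8, 266.5, 140.8]
eef_rot: [-3.142, -0.0, 1.38]
wrist_force: [-0.2, -0.7, 0.9]
finger_gap: 32.4
finger_force: 0.0
```

Run:
```python
from h import *
c=shot("top");d=shot("scene")
try: print(bar(c,"orange",(290,215,375,265),105,.75))
except Exception as e: print(e)
a=c["image"][130:290,250:490,::-1];b=d["image"][150:310,200:440,::-1]
cv2.imwrite("pics/f1.png",cv2.resize(np.vstack([a,b]),None,fx=1.85,fy=1.85,interpolation=cv2.INTER_CUBIC))
```

```text
(array([444.1, -31.7]), 1.429, np.float64(77.4), 3.7)
```

View pics/f1.png

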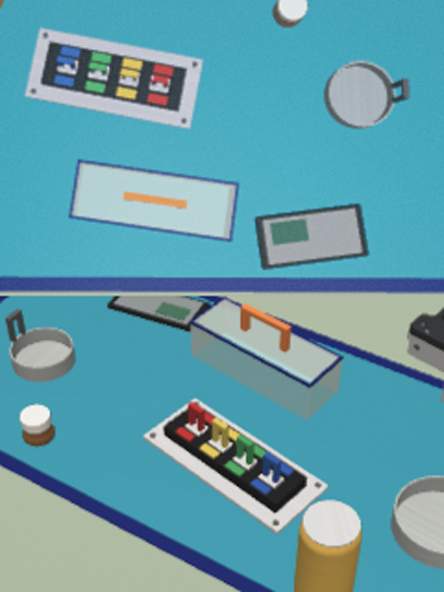

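All four modules are seated and the cover is unmoved. Its orange handle is at about (444.1,-31.7) with yaw 1.429. Cover next.

Run:
```python
from h import *
tip(444.1,-31.7,80,1.429)
```

```text
az -0.28 dx -7.63 dy -0.87 dz 2.04 yaw 1.429
```

Emit:
jog_arm --commands '[{"dx":0,"dy":0,"dz":0,"ax":0,"ay":0,"az":-0.28,"gripper":0.65},{"dx":-0.9,"dy":-0.1,"dz":0,"ax":0,"ay":0,"az":0,"gripper":0.65},{"dx":-0.9,"dy":-0.1,"dz":0,"ax":0,"ay":0,"az":0,"gripper":0.65},{"dx":-0.9,"dy":-0.1,"dz":0,"ax":0,"ay":0,"az":0,"gripper":0.65},{"dx":-0.9,"dy":-0.1,"dz":0,"ax":0,"ay":0,"az":0,"gripper":0.65},{"dx":-0.9,"dy":-0.1,"dz":0,"ax":0,"ay":0,"az":0,"gripper":0.65},{"dx":-0.9,"dy":-0.1,"dz":0,"ax":0,"ay":0,"az":0,"gripper":0.65},{"dx":-0.9,"dy":-0.1,"dz":0,"ax":0,"ay":0,"az":0,"gripper":0.65},{"dx":-0.9,"dy":-0.1,"dz":0,"ax":0,"ay":0,"az":0,"gripper":0.65},{"dx":-0.43,"dy":-0.07,"dz":0,"ax":0,"ay":0,"az":0,"gripper":0.65}]'

```text
clock: 40.17
eef_pos: [442.5, -35.2, 140.8]
eef_rot: [3.141, 0.0, 1.424]
wrist_force: [1.0, -0.0, 0.6]
finger_gap: 32.9
finger_force: 0.0
```

Emit:
jog_arm --commands '[{"dx":0,"dy":0,"dz":0.5,"ax":0,"ay":0,"az":0,"gripper":0.65},{"dx":0,"dy":0,"dz":0,"ax":0,"ay":0,"az":0,"gripper":0.65},{"dx":0,"dy":0,"dz":0,"ax":0,"ay":0,"az":0,"gripper":0.65}]'

```text
clock: 40.55
eef_pos: [443.4, -33.0, 121.3]
eef_rot: [3.141, 0.0, 1.426]
wrist_force: [-0.0, -1.1, 0.5]
finger_gap: 33.0
finger_force: 0.0
```

Run:
```python
from h import *
tip(444.1,-31.7,80,1.429)
```

```text
az -0.02 dx 0.03 dy 0.01 dz 1.57 yaw 1.429
```

Emit:
jog_arm --commands '[{"dx":0.03,"dy":0.01,"dz":0.6,"ax":0,"ay":0,"az":0,"gripper":0.65},{"dx":0,"dy":0,"dz":0.6,"ax":0,"ay":0,"az":0,"gripper":0.65},{"dx":0,"dy":0,"dz":0.37,"ax":0,"ay":0,"az":0,"gripper":0.65},{"dx":0,"dy":0,"dz":0,"ax":0,"ay":0,"az":0,"gripper":0.65},{"dx":0,"dy":0,"dz":0,"ax":0,"ay":0,"az":0,"gripper":1},{"dx":0,"dy":0,"dz":0,"ax":0,"ay":0,"az":0,"gripper":1},{"dx":0,"dy":0,"dz":0,"ax":0,"ay":0,"az":0,"gripper":1},{"dx":0,"dy":0,"dz":0,"ax":0,"ay":0,"az":0,"gripper":1},{"dx":0,"dy":0,"dz":0,"ax":0,"ay":0,"az":0,"gripper":1}]' --squeeze 50

```text
clock: 41.68
eef_pos: [443.8, -31.4, 58.4]
eef_rot: [3.141, 0.0, 1.427]
wrist_force: [-2.9, 0.5, 6.2]
finger_gap: 9.7
finger_force: 50.0
```

Emit:
jog_arm --commands '[{"dx":0,"dy":0,"dz":-0.4,"ax":0,"ay":0,"az":0,"gripper":1},{"dx":0,"dy":0,"dz":-0.6,"ax":0,"ay":0,"az":0,"gripper":1},{"dx":0,"dy":0,"dz":-0.6,"ax":0,"ay":0,"az":0,"gripper":1},{"dx":0,"dy":0,"dz":-0.4,"ax":0,"ay":0,"az":0,"gripper":1},{"dx":0,"dy":0,"dz":0,"ax":0,"ay":0,"az":0.29,"gripper":1},{"dx":0,"dy":0,"dz":0,"ax":0,"ay":0,"az":0,"gripper":1},{"dx":0,"dy":0,"dz":0,"ax":0,"ay":0,"az":0,"gripper":1}]'

```text
clock: 42.55
eef_pos: [443.5, -31.3, 137.6]
eef_rot: [-3.141, 0.0, 1.377]
wrist_force: [0.1, 0.7, -2.6]
finger_gap: 9.5
finger_force: 50.0
```

Run:
```python
from h import *
tip(617.1,23,160,1.378)
```

```text
az -0.01 dx 2.16 dy 4.00 dz -0.03 yaw 1.378
```

Emit:
jog_arm --commands '[{"dx":0.3,"dy":0.5,"dz":0,"ax":0,"ay":0,"az":0,"gripper":1},{"dx":0.3,"dy":0.6,"dz":0,"ax":0,"ay":0,"az":0,"gripper":1},{"dx":0.3,"dy":0.6,"dz":0,"ax":0,"ay":0,"az":0,"gripper":1},{"dx":0.3,"dy":0.6,"dz":0,"ax":0,"ay":0,"az":0,"gripper":1},{"dx":0.3,"dy":0.6,"dz":0,"ax":0,"ay":0,"az":0,"gripper":1},{"dx":0.3,"dy":0.6,"dz":0,"ax":0,"ay":0,"az":0,"gripper":1},{"dx":0.36,"dy":0.5,"dz":0,"ax":0,"ay":0,"az":0,"gripper":1},{"dx":0,"dy":0,"dz":0,"ax":0,"ay":0,"az":0,"gripper":1},{"dx":0,"dy":0,"dz":0,"ax":0,"ay":0,"az":0,"gripper":1},{"dx":0,"dy":0,"dz":0,"ax":0,"ay":0,"az":0,"gripper":1}]'

```text
clock: 43.8
eef_pos: [617.0, 22.2, 138.0]
eef_rot: [-3.141, 0.0, 1.376]
wrist_force: [-0.4, -0.0, -2.2]
finger_gap: 9.3
finger_force: 50.0
```

Run:
```python
from h import *
tip(617.1,23,86,1.378)
```

```text
az -0.01 dx 0.02 dy -0.00 dz 1.83 yaw 1.378
```

Emit:
jog_arm --commands '[{"dx":0.02,"dy":0,"dz":0.4,"ax":0,"ay":0,"az":0,"gripper":1},{"dx":0,"dy":0,"dz":0.4,"ax":0,"ay":0,"az":0,"gripper":1},{"dx":0,"dy":0,"dz":0.4,"ax":0,"ay":0,"az":0,"gripper":1},{"dx":0,"dy":0,"dz":0.15,"ax":0,"ay":0,"az":0,"gripper":1},{"dx":0,"dy":0,"dz":0.1,"ax":0,"ay":0,"az":0,"gripper":1},{"dx":0,"dy":0,"dz":0,"ax":0,"ay":0,"az":0,"gripper":1}]'

```text
clock: 44.55
eef_pos: [617.7, 23.2, 80.0]
eef_rot: [3.141, -0.0, 1.376]
wrist_force: [0.5, -1.1, -2.8]
finger_gap: 9.4
finger_force: 50.0
```

Emit:
jog_arm --commands '[{"dx":0,"dy":0,"dz":0.1,"ax":0,"ay":0,"az":0,"gripper":1},{"dx":0,"dy":0,"dz":0.1,"ax":0,"ay":0,"az":0,"gripper":1},{"dx":0,"dy":0,"dz":0.1,"ax":0,"ay":0,"az":0,"gripper":1},{"dx":0,"dy":0,"dz":0.06,"ax":0,"ay":0,"az":0,"gripper":1},{"dx":0,"dy":0,"dz":0.03,"ax":0,"ay":0,"az":0,"gripper":1},{"dx":0,"dy":0,"dz":0,"ax":0,"ay":0,"az":0,"gripper":1},{"dx":0,"dy":0,"dz":0,"ax":0,"ay":0,"az":0,"gripper":1}]'

```text
clock: 45.42
eef_pos: [617.7, 23.2, 64.5]
eef_rot: [3.141, -0.0, 1.376]
wrist_force: [-0.5, 0.1, -0.7]
finger_gap: 9.4
finger_force: 50.0
```

Emit:
jog_arm --commands '[{"dx":0,"dy":0,"dz":0,"ax":0,"ay":0,"az":0,"gripper":0.65},{"dx":0,"dy":0,"dz":0,"ax":0,"ay":0,"az":0,"gripper":0.65},{"dx":0,"dy":0,"dz":0,"ax":0,"ay":0,"az":0,"gripper":0.65},{"dx":0,"dy":0,"dz":-0.6,"ax":0,"ay":0,"az":0,"gripper":0.65},{"dx":0,"dy":0,"dz":-1,"ax":0,"ay":0,"az":0,"gripper":0.65},{"dx":0,"dy":0,"dz":-0.6,"ax":0,"ay":0,"az":0,"gripper":0.65},{"dx":0,"dy":0,"dz":0,"ax":0,"ay":0,"az":0,"gripper":0.65}]'

```text
clock: 46.3
eef_pos: [618.4, 23.2, 154.0]
eef_rot: [3.138, -0.001, 1.376]
wrist_force: [-0.1, -0.8, -0.5]
finger_gap: 32.6
finger_force: 0.0
```

```bash
cat >> h.py <<'E'
def dark(c,roi,smax=90,vlo=25,vhi=110,F=8):
    u0,v0,u1,v1=roi;im=cv2.resize(c["image"][v0:v1,u0:u1],None,fx=F,fy=F,interpolation=cv2.INTER_CUBIC)
    h=cv2.cvtColor(im,cv2.COLOR_RGB2HSV);m=cv2.inRange(h,(0,0,vlo),(180,smax,vhi))
    return m,(lambda q:(np.asarray(q)+.5)/F-.5+[u0,v0])
def dish(c,roi,ztop):
    """ellipse fit on non-mat pixels near the rim top -> centre and radius"""
    u0,v0,u1,v1=roi;F=4;im=cv2.resize(c["image"][v0:v1,u0:u1],None,fx=F,fy=F,interpolation=cv2.INTER_CUBIC)
    h=cv2.cvtColor(im,cv2.COLOR_RGB2HSV);m=255-cv2.inRange(h,(85,90,60),(108,255,255))
    k=cv2.getStructuringElement(cv2.MORPH_ELLIPSE,(61,61));m=cv2.morphologyEx(m,cv2.MORPH_OPEN,k)
    cn=max(cv2.findContours(m,cv2.RETR_EXTERNAL,cv2.CHAIN_APPROX_NONE)[0],key=cv2.contourArea)
    e=cv2.fitEllipse(cn);p=(np.array(e[0])+.5)/F-.5+[u0,v0]
    return plane(c,p,ztop).round(1)[:2],p.round(1),(np.array(e[1])/F/2).round(1)
E
python3 - <<'E'
from h import *
c=shot("top")
# hull of dish silhouette centres at mid height
print("l",dish(c,(170,150,245,225),15));print("m",dish(c,(415,150,480,215),14));print("s",dish(c,(175,220,230,270),13))
for n,roi in(("m",(455,165,480,195)),("s",(178,232,200,256))):
    u0,v0,u1,v1=roi;print(n)
    g=cv2.cvtColor(c["image"],cv2.COLOR_RGB2GRAY);hs=cv2.cvtColor(c["image"],cv2.COLOR_RGB2HSV)
    for v in range(v0+3,v1-3): print(v,' '.join('%3d/%-3d'%(hs[v,u,1],hs[v,u,2]) for u in range(u0,u1)))
E
```

```text
l (array([576.4, 295.4]), array([205.7, 186.2]), array([23.5, 24.5]))
m (array([ 592.4, -321.2]), array([444.2, 180.7]), array([17.9, 19. ]))
s (array([429.3, 294.3]), array([203.9, 243.6]), array([13.1, 14.2]))
m
168  28/102  30/128  31/179  83/187 151/188 162/189 162/189 157/190 161/189 164/187 157/188 159/188 166/187 157/188 161/188 157/187 161/189 164/188 155/189 159/189 161/189 162/187 160/188 154/191 158/189
169  29/98   30/103  24/137  36/179 104/189 152/190 166/189 165/189 161/190 157/190 160/190 165/187 159/189 164/188 161/188 162/189 161/187 159/189 161/188 162/187 161/188 168/187 158/190 159/188 163/189
170  27/96   26/98   32/103  27/144  35/181 110/188 161/190 162/189 160/190 161/190 158/191 160/190 160/190 165/187 163/188 158/189 159/189 159/189 160/190 164/187 162/187 160/190 160/187 163/188 162/187
171  28/117  36/98   29/97   27/113  32/153  64/183 136/191 161/190 164/188 167/189 163/189 158/189 160/185 160/187 156/185 159/185 162/190 161/188 165/187 161/188 159/189 154/191 156/190 158/189 162/187
172  24/157  30/111  32/95   34/97   27/121  37/165  81/190 153/192 16
[... 6551 characters left out ...]
 166/187 164/187 164/187 171/185 159/189 160/187 166/186 163/188 168/187 162/190 134/189  52/185  23/154  14/106  23/112  21/157  20/189  23/191  22/189  23/189
250 165/187 169/184 160/188 165/186 161/188 163/186 167/186 164/188 168/188 163/189 167/188 165/188 144/189  77/188  27/186  19/119  15/101  25/123  17/175  20/190  21/192  21/190
251 165/186 161/187 167/186 165/187 165/186 161/187 162/187 160/187 164/187 165/187 174/185 171/185 163/188 138/188  81/185  25/154  10/105  17/103  26/139  22/186  24/193  20/190
252 165/187 166/186 162/186 164/187 168/185 163/188 165/185 162/186 166/186 163/186 162/189 166/187 170/185 163/186 115/188  29/182  20/140  17/107  19/109  24/146  25/184  21/192
```

Run:
```python
from h import *
c=shot("top")
h=plane(c,(469.0,177.6),70)[:2];C=np.array([592.4,-321.2]);d=h-C;print("m handle",h,np.hypot(*d),"yaw",np.arctan2(d[1],d[0])+np.pi/2)
h2=plane(c,(184.8,242.6),68)[:2];C2=np.array([429.3,294.3]);d2=h2-C2;print("s handle",h2,np.hypot(*d2),"yaw",np.arctan2(d2[1],d2[0])-np.pi/2)
# long-axis slopes of the bars
for n,a,b,z in(("m",(469.2,174),(468.8,182),70),("s",(185.2,239),(184.4,246.5),68)):
    e=plane(c,a,z)-plane(c,b,z);print(n,np.arctan2(e[1],e[0]))
tip(*h,36,np.arctan2(d[1],d[0])+np.pi/2)
```

```text
m handle [ 591.10900427 -363.90808164] 42.72758953259374 yaw -0.030219168701055343
s handle [431.57180026 323.4640402 ] 29.252389934967734 yaw -0.07774032028831734
m -0.0957348579037394
s -0.058621229493884416
az 8.06 dx -0.36 dy 9.69 dz 3.42 yaw -0.03
```

Emit:
jog_arm --commands '[{"dx":0,"dy":0,"dz":0,"ax":0,"ay":0,"az":1,"gripper":0.65},{"dx":0,"dy":0,"dz":0,"ax":0,"ay":0,"az":1,"gripper":0.65},{"dx":0,"dy":0,"dz":0,"ax":0,"ay":0,"az":1,"gripper":0.65},{"dx":0,"dy":0,"dz":0,"ax":0,"ay":0,"az":1,"gripper":0.65},{"dx":0,"dy":0,"dz":0,"ax":0,"ay":0,"az":1,"gripper":0.65},{"dx":0,"dy":0,"dz":0,"ax":0,"ay":0,"az":1,"gripper":0.65},{"dx":0,"dy":0,"dz":0,"ax":0,"ay":0,"az":1,"gripper":0.65},{"dx":0,"dy":0,"dz":0,"ax":0,"ay":0,"az":1,"gripper":0.65},{"dx":0,"dy":0,"dz":0,"ax":0,"ay":0,"az":0.22,"gripper":0.65},{"dx":0,"dy":0,"dz":0,"ax":0,"ay":0,"az":0,"gripper":0.65}]'

```text
clock: 47.65
eef_pos: [617.1, 23.2, 150.9]
eef_rot: [3.142, 0.002, -0.058]
wrist_force: [-0.4, 0.2, -1.1]
finger_gap: 32.7
finger_force: 0.0
```

Run:
```python
from h import *
tip(591.1,-363.9,36,-.06)
```

```text
az 0.01 dx -0.07 dy 9.70 dz 3.40 yaw -0.06
```

Emit:
jog_arm --commands '[{"dx":-0.07,"dy":0.9,"dz":0,"ax":0,"ay":0,"az":0,"gripper":0.65},{"dx":0,"dy":1,"dz":0,"ax":0,"ay":0,"az":0,"gripper":0.65},{"dx":0,"dy":1,"dz":0,"ax":0,"ay":0,"az":0,"gripper":0.65},{"dx":0,"dy":1,"dz":0,"ax":0,"ay":0,"az":0,"gripper":0.65},{"dx":0,"dy":1,"dz":0,"ax":0,"ay":0,"az":0,"gripper":0.65},{"dx":0,"dy":1,"dz":0,"ax":0,"ay":0,"az":0,"gripper":0.65},{"dx":0,"dy":1,"dz":0,"ax":0,"ay":0,"az":0,"gripper":0.65},{"dx":0,"dy":1,"dz":0,"ax":0,"ay":0,"az":0,"gripper":0.65},{"dx":0,"dy":1,"dz":0,"ax":0,"ay":0,"az":0,"gripper":0.65},{"dx":0,"dy":0.8,"dz":0,"ax":0,"ay":0,"az":0,"gripper":0.65}]'

```text
clock: 48.9
eef_pos: [591.5, -365.4, 151.2]
eef_rot: [-3.141, 0.001, -0.058]
wrist_force: [-0.0, 0.7, 0.4]
finger_gap: 32.6
finger_force: 0.0
```

Emit:
jog_arm --commands '[{"dx":0,"dy":0,"dz":0.9,"ax":0,"ay":0,"az":0,"gripper":0.65},{"dx":0,"dy":0,"dz":0.8,"ax":0,"ay":0,"az":0,"gripper":0.65},{"dx":0,"dy":0,"dz":0,"ax":0,"ay":0,"az":0,"gripper":0.65},{"dx":0,"dy":0,"dz":0,"ax":0,"ay":0,"az":0,"gripper":0.65}]'

```text
clock: 49.4
eef_pos: [592.5, -364.1, 85.6]
eef_rot: [3.141, -0.001, -0.058]
wrist_force: [-0.1, -1.0, 1.1]
finger_gap: 32.8
finger_force: 0.0
```

Run:
```python
from h import *
tip(591.1,-363.9,36,-.06)
c=shot("top");print(dish(c,(415,150,463,215),14))
d=shot("scene");print([(b[0],b[1].round(1),b[2]) for b in blobs(dark(d,(195,150,235,190),70,20,95,1)[0],None,6)])
print("pred handle mid in scene, minus roi:",proj(d,[591.1,-363.9,49])-[195,150])
```

```text
az 0.01 dx -0.04 dy -0.00 dz 1.77 yaw -0.06
(array([ 594.3, -323.2]), array([444.9, 180. ]), array([17.6, 20.7]))
[(97, array([12.8, 17.2]), [8, 8, 11, 25])]
pred handle mid in scene, minus roi: [12.61049622 15.14842296]
```

Emit:
jog_arm --commands '[{"dx":-0.03,"dy":0,"dz":0.7,"ax":0,"ay":0,"az":0,"gripper":0.65},{"dx":0,"dy":0,"dz":0.7,"ax":0,"ay":0,"az":0,"gripper":0.65},{"dx":0,"dy":0,"dz":0.37,"ax":0,"ay":0,"az":0,"gripper":0.65},{"dx":0,"dy":0,"dz":0,"ax":0,"ay":0,"az":0,"gripper":0.65},{"dx":0,"dy":0,"dz":0,"ax":0,"ay":0,"az":0,"gripper":1},{"dx":0,"dy":0,"dz":0,"ax":0,"ay":0,"az":0,"gripper":1},{"dx":0,"dy":0,"dz":0,"ax":0,"ay":0,"az":0,"gripper":1},{"dx":0,"dy":0,"dz":0,"ax":0,"ay":0,"az":0,"gripper":1},{"dx":0,"dy":0,"dz":0,"ax":0,"ay":0,"az":0,"gripper":1}]'

```text
clock: 50.62
eef_pos: [591.2, -364.0, 14.4]
eef_rot: [3.141, -0.001, -0.059]
wrist_force: [-0.5, 0.8, 5.5]
finger_gap: 7.5
finger_force: 49.9
```

Emit:
jog_arm --commands '[{"dx":0,"dy":0,"dz":-0.3,"ax":0,"ay":0,"az":0,"gripper":1},{"dx":0,"dy":0,"dz":-0.6,"ax":0,"ay":0,"az":0,"gripper":1},{"dx":0,"dy":0,"dz":-0.8,"ax":0,"ay":0,"az":0,"gripper":1},{"dx":0,"dy":0,"dz":-0.8,"ax":0,"ay":0,"az":0,"gripper":1},{"dx":0,"dy":0,"dz":-0.8,"ax":0,"ay":0,"az":0,"gripper":1},{"dx":0,"dy":0,"dz":-0.4,"ax":0,"ay":0,"az":0,"gripper":1},{"dx":0,"dy":0,"dz":0,"ax":0,"ay":0,"az":0,"gripper":1},{"dx":0,"dy":0,"dz":0,"ax":0,"ay":0,"az":0,"gripper":1}]'

```text
clock: 51.62
eef_pos: [590.4, -363.6, 159.9]
eef_rot: [-3.14, 0.002, -0.059]
wrist_force: [-0.5, -0.1, -1.6]
finger_gap: 7.3
finger_force: 49.9
```

Run:
```python
from h import *
s=manip.read_state();w=s["eef_rot"][2];Y=np.array([np.sin(w),-np.cos(w)])
c=shot("top")
try: print("l",dish(c,(170,150,245,225),15))
except Exception as e: print(e)
t=np.array([576.4,295.4])+44.5*Y;print(t);tip(*t,176,w)
```

```text
l (array([576.4, 295.3]), array([205.7, 186.2]), array([23.5, 24.5]))
[573.79297648 250.97643161]
az -0.00 dx -1.31 dy -15.31 dz 0.13 yaw -0.059
```

Emit:
jog_arm --commands '[{"dx":0,"dy":-0.5,"dz":0,"ax":0,"ay":0,"az":0,"gripper":1},{"dx":-0.1,"dy":-0.8,"dz":0,"ax":0,"ay":0,"az":0,"gripper":1},{"dx":-0.1,"dy":-0.9,"dz":0,"ax":0,"ay":0,"az":0,"gripper":1},{"dx":-0.1,"dy":-0.9,"dz":0,"ax":0,"ay":0,"az":0,"gripper":1},{"dx":-0.1,"dy":-0.9,"dz":0,"ax":0,"ay":0,"az":0,"gripper":1},{"dx":-0.1,"dy":-0.9,"dz":0,"ax":0,"ay":0,"az":0,"gripper":1},{"dx":-0.1,"dy":-0.9,"dz":0,"ax":0,"ay":0,"az":0,"gripper":1},{"dx":-0.1,"dy":-0.9,"dz":0,"ax":0,"ay":0,"az":0,"gripper":1},{"dx":-0.1,"dy":-0.9,"dz":0,"ax":0,"ay":0,"az":0,"gripper":1},{"dx":-0.1,"dy":-0.9,"dz":0,"ax":0,"ay":0,"az":0,"gripper":1}]'

```text
clock: 52.92
eef_pos: [574.0, -20.0, 161.2]
eef_rot: [-3.141, 0.0, -0.058]
wrist_force: [1.0, -0.4, -0.6]
finger_gap: 7.4
finger_force: 49.9
```

Emit:
jog_arm --commands '[{"dx":-0.1,"dy":-0.9,"dz":0,"ax":0,"ay":0,"az":0,"gripper":1},{"dx":-0.1,"dy":-0.9,"dz":0,"ax":0,"ay":0,"az":0,"gripper":1},{"dx":-0.1,"dy":-0.9,"dz":0,"ax":0,"ay":0,"az":0,"gripper":1},{"dx":-0.1,"dy":-0.9,"dz":0,"ax":0,"ay":0,"az":0,"gripper":1},{"dx":0,"dy":-0.9,"dz":0,"ax":0,"ay":0,"az":0,"gripper":1},{"dx":0,"dy":-0.9,"dz":0,"ax":0,"ay":0,"az":0,"gripper":1},{"dx":0,"dy":-0.9,"dz":0,"ax":0,"ay":0,"az":0,"gripper":1},{"dx":0,"dy":-0.51,"dz":0,"ax":0,"ay":0,"az":0,"gripper":1},{"dx":0,"dy":0,"dz":0,"ax":0,"ay":0,"az":0,"gripper":1},{"dx":0,"dy":0,"dz":0,"ax":0,"ay":0,"az":0,"gripper":1}]'

```text
clock: 54.18
eef_pos: [574.7, 249.7, 161.4]
eef_rot: [3.141, 0.0, -0.059]
wrist_force: [0.5, -0.5, -1.6]
finger_gap: 7.6
finger_force: 49.9
```

Run:
```python
from h import *
s=manip.read_state();w=s["eef_rot"][2];Y=np.array([np.sin(w),-np.cos(w)])
t=np.array([576.4,295.4])+44.5*Y;print(t);go(*t,17.4,w)
```

```text
[573.76837332 250.9778823 ]
az -0.00 dx -0.03 dy -0.03 dz 3.60 yaw -0.059
```

Emit:
jog_arm --commands '[{"dx":-0.02,"dy":-0.02,"dz":0.8,"ax":0,"ay":0,"az":0,"gripper":1},{"dx":0,"dy":0,"dz":0.8,"ax":0,"ay":0,"az":0,"gripper":1},{"dx":0,"dy":0,"dz":0.7,"ax":0,"ay":0,"az":0,"gripper":1},{"dx":0,"dy":0,"dz":0.5,"ax":0,"ay":0,"az":0,"gripper":1},{"dx":0,"dy":0,"dz":0.3,"ax":0,"ay":0,"az":0,"gripper":1},{"dx":0,"dy":0,"dz":0.2,"ax":0,"ay":0,"az":0,"gripper":1},{"dx":0,"dy":0,"dz":0.1,"ax":0,"ay":0,"az":0,"gripper":1},{"dx":0,"dy":0,"dz":0.05,"ax":0,"ay":0,"az":0,"gripper":1},{"dx":0,"dy":0,"dz":0,"ax":0,"ay":0,"az":0,"gripper":1}]'

```text
clock: 55.3
eef_pos: [574.2, 251.5, 23.8]
eef_rot: [-3.141, -0.0, -0.059]
wrist_force: [-0.4, 0.1, -0.6]
finger_gap: 7.5
finger_force: 49.9
```

Emit:
jog_arm --commands '[{"dx":0,"dy":0,"dz":0.05,"ax":0,"ay":0,"az":0,"gripper":1},{"dx":0,"dy":0,"dz":0.05,"ax":0,"ay":0,"az":0,"gripper":1},{"dx":0,"dy":0,"dz":0.04,"ax":0,"ay":0,"az":0,"gripper":1},{"dx":0,"dy":0,"dz":0,"ax":0,"ay":0,"az":0,"gripper":1}]'

```text
clock: 55.8
eef_pos: [574.0, 251.3, 17.8]
eef_rot: [3.141, 0.0, -0.059]
wrist_force: [-0.5, -0.5, -0.9]
finger_gap: 7.4
finger_force: 49.9
```

Emit:
jog_arm --commands '[{"dx":0,"dy":0,"dz":0.02,"ax":0,"ay":0,"az":0,"gripper":1},{"dx":0,"dy":0,"dz":0,"ax":0,"ay":0,"az":0,"gripper":0.7},{"dx":0,"dy":0,"dz":0,"ax":0,"ay":0,"az":0,"gripper":0.7},{"dx":0,"dy":0,"dz":0,"ax":0,"ay":0,"az":0,"gripper":0.7},{"dx":0,"dy":0,"dz":-0.6,"ax":0,"ay":0,"az":0,"gripper":0.7},{"dx":0,"dy":0,"dz":-1,"ax":0,"ay":0,"az":0,"gripper":0.65},{"dx":0,"dy":0.5,"dz":-1,"ax":0,"ay":0,"az":0,"gripper":0.65},{"dx":0,"dy":1,"dz":0,"ax":0,"ay":0,"az":0,"gripper":0.65},{"dx":0,"dy":1,"dz":0,"ax":0,"ay":0,"az":0,"gripper":0.65},{"dx":0,"dy":1,"dz":0,"ax":0,"ay":0,"az":0,"gripper":0.65}]'

```text
clock: 57.05
eef_pos: [565.7, 110.4, 121.3]
eef_rot: [-3.142, -0.0, -0.058]
wrist_force: [0.2, 0.3, -0.5]
finger_gap: 32.8
finger_force: 0.0
```

Run:
```python
from h import *
c=shot("top");d=shot("scene")
for n,r,z in(("l",(170,150,245,225),15),("s",(175,220,230,270),13)): print(n,dish(c,r,z))
print("cover",bar(c,"orange",(280,130,360,200),111,.75) if 1 else 0)
a=c["image"][90:270,150:390,::-1];b=d["image"][190:370,280:520,::-1]
cv2.imwrite("pics/g1.png",cv2.resize(np.vstack([a,b]),None,fx=1.66,fy=1.66,interpolation=cv2.INTER_CUBIC))
```

```text
l (array([575.4, 265.6]), array([217.2, 186.6]), array([32. , 40.7]))
s (array([424.3, 270.5]), array([213.2, 245.6]), array([20.6, 26.7]))
cover (array([614. ,   4.7]), 1.374, np.float64(42.5), 4.4)
```

View pics/g1.png

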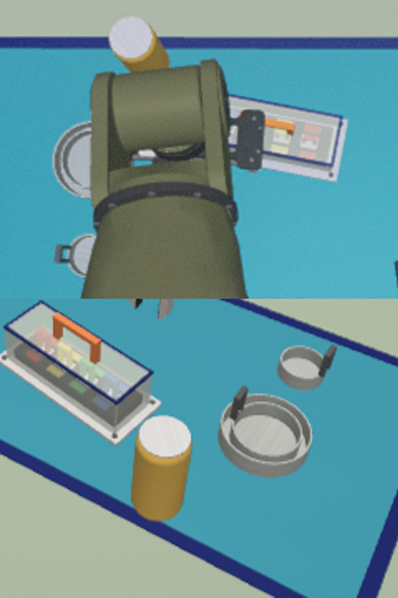

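The picture shows the cover seated squarely on the jig and the middle dish nested in the large one. The small dish is in place with its handle near (187,242).

Run:
```python
from h import *
c=shot("top");h=cv2.cvtColor(c["image"],cv2.COLOR_RGB2HSV)
m=cv2.inRange(h,(0,0,90),(180,80,130));print([(b[0],b[1].round(1),b[2]) for b in blobs(m,(174,225,191,262),5)])
tip(431.6,323.5,36,-.07)
```

```text
[(30, array([184.6, 242.5]), [183, 238, 4, 10])]
az 0.05 dx -3.72 dy -5.08 dz 2.67 yaw -0.07
```

Emit:
jog_arm --commands '[{"dx":-0.7,"dy":-0.9,"dz":0,"ax":0,"ay":0,"az":0.05,"gripper":0.65},{"dx":-0.7,"dy":-0.9,"dz":0,"ax":0,"ay":0,"az":0,"gripper":0.65},{"dx":-0.7,"dy":-0.9,"dz":0,"ax":0,"ay":0,"az":0,"gripper":0.65},{"dx":-0.7,"dy":-0.9,"dz":0,"ax":0,"ay":0,"az":0,"gripper":0.65},{"dx":-0.7,"dy":-0.9,"dz":0,"ax":0,"ay":0,"az":0,"gripper":0.65},{"dx":-0.22,"dy":-0.58,"dz":0,"ax":0,"ay":0,"az":0,"gripper":0.65},{"dx":0,"dy":0,"dz":0.6,"ax":0,"ay":0,"az":0,"gripper":0.65},{"dx":0,"dy":0,"dz":0.4,"ax":0,"ay":0,"az":0,"gripper":0.65},{"dx":0,"dy":0,"dz":0,"ax":0,"ay":0,"az":0,"gripper":0.65},{"dx":0,"dy":0,"dz":0,"ax":0,"ay":0,"az":0,"gripper":0.65}]'

```text
clock: 58.45
eef_pos: [431.2, 324.3, 81.8]
eef_rot: [-3.141, -0.001, -0.068]
wrist_force: [-0.4, 0.5, 1.2]
finger_gap: 32.8
finger_force: 0.0
```

Run:
```python
from h import *
tip(431.6,323.5,36,-.07)
```

```text
az 0.01 dx 0.01 dy 0.02 dz 1.68 yaw -0.07
```

Emit:
jog_arm --commands '[{"dx":0.01,"dy":0.01,"dz":0.7,"ax":0,"ay":0,"az":0,"gripper":0.65},{"dx":0,"dy":0,"dz":0.6,"ax":0,"ay":0,"az":0,"gripper":0.65},{"dx":0,"dy":0,"dz":0.37,"ax":0,"ay":0,"az":0,"gripper":0.65},{"dx":0,"dy":0,"dz":0,"ax":0,"ay":0,"az":0,"gripper":0.65},{"dx":0,"dy":0,"dz":0,"ax":0,"ay":0,"az":0,"gripper":1},{"dx":0,"dy":0,"dz":0,"ax":0,"ay":0,"az":0,"gripper":1},{"dx":0,"dy":0,"dz":0,"ax":0,"ay":0,"az":0,"gripper":1},{"dx":0,"dy":0,"dz":0,"ax":0,"ay":0,"az":0,"gripper":1},{"dx":0,"dy":0,"dz":0,"ax":0,"ay":0,"az":0,"gripper":1}]'

```text
clock: 59.58
eef_pos: [431.4, 323.9, 14.9]
eef_rot: [-3.141, -0.001, -0.067]
wrist_force: [-0.8, -0.3, 6.2]
finger_gap: 7.5
finger_force: 50.0
```

Emit:
jog_arm --commands '[{"dx":0,"dy":0,"dz":-0.3,"ax":0,"ay":0,"az":0,"gripper":1},{"dx":0,"dy":0,"dz":-0.6,"ax":0,"ay":0,"az":0,"gripper":1},{"dx":0,"dy":0,"dz":-0.8,"ax":0,"ay":0,"az":0,"gripper":1},{"dx":0,"dy":0,"dz":-0.8,"ax":0,"ay":0,"az":0,"gripper":1},{"dx":0,"dy":0,"dz":0,"ax":0,"ay":0,"az":0,"gripper":1},{"dx":0,"dy":0,"dz":0,"ax":0,"ay":0,"az":0,"gripper":1}]'

```text
clock: 60.32
eef_pos: [430.7, 323.4, 113.6]
eef_rot: [3.141, 0.001, -0.067]
wrist_force: [-0.5, -0.7, -1.4]
finger_gap: 7.5
finger_force: 50.0
```

Run:
```python
from h import *
c=shot("top")
# large/middle dishes now (arm may hide part)
try: print("l",dish(c,(170,150,245,225),15))
except Exception as e: print(e)
s=manip.read_state();w=s["eef_rot"][2];Y=np.array([np.sin(w),-np.cos(w)])
t=np.array([576.4,295.4])-31.5*Y;print(t);go(*t,s["eef_pos"][2],w)
```

```text
l (array([576.4, 295.3]), array([205.7, 186.2]), array([23.5, 24.5]))
[578.52136983 326.82848692]
az -0.00 dx 3.68 dy -0.34 dz -0.00 yaw -0.067
```

Emit:
jog_arm --commands '[{"dx":0.5,"dy":0,"dz":0,"ax":0,"ay":0,"az":0,"gripper":1},{"dx":0.7,"dy":-0.1,"dz":0,"ax":0,"ay":0,"az":0,"gripper":1},{"dx":0.7,"dy":-0.1,"dz":0,"ax":0,"ay":0,"az":0,"gripper":1},{"dx":0.7,"dy":-0.14,"dz":0,"ax":0,"ay":0,"az":0,"gripper":1},{"dx":0.7,"dy":0,"dz":0,"ax":0,"ay":0,"az":0,"gripper":1},{"dx":0.38,"dy":0,"dz":0,"ax":0,"ay":0,"az":0,"gripper":1},{"dx":0,"dy":0,"dz":0,"ax":0,"ay":0,"az":0,"gripper":1},{"dx":0,"dy":0,"dz":0,"ax":0,"ay":0,"az":0,"gripper":1}]'

```text
clock: 61.38
eef_pos: [578.1, 327.4, 113.5]
eef_rot: [3.141, 0.001, -0.067]
wrist_force: [-1.4, 0.6, -0.5]
finger_gap: 7.4
finger_force: 50.0
```

Run:
```python
from h import *
go(578.5,327.1,20.9,-.067)
```

```text
az -0.00 dx 0.01 dy 0.01 dz 2.32 yaw -0.067
```

Emit:
jog_arm --commands '[{"dx":0.01,"dy":0.01,"dz":0.6,"ax":0,"ay":0,"az":0,"gripper":1},{"dx":0,"dy":0,"dz":0.6,"ax":0,"ay":0,"az":0,"gripper":1},{"dx":0,"dy":0,"dz":0.4,"ax":0,"ay":0,"az":0,"gripper":1},{"dx":0,"dy":0,"dz":0.3,"ax":0,"ay":0,"az":0,"gripper":1},{"dx":0,"dy":0,"dz":0.2,"ax":0,"ay":0,"az":0,"gripper":1},{"dx":0,"dy":0,"dz":0.1,"ax":0,"ay":0,"az":0,"gripper":1},{"dx":0,"dy":0,"dz":0,"ax":0,"ay":0,"az":0,"gripper":1}]'

```text
clock: 62.25
eef_pos: [579.4, 327.0, 26.5]
eef_rot: [-3.142, -0.0, -0.067]
wrist_force: [0.4, -0.2, -0.8]
finger_gap: 7.5
finger_force: 50.0
```

Emit:
jog_arm --commands '[{"dx":0,"dy":0,"dz":0.05,"ax":0,"ay":0,"az":0,"gripper":1},{"dx":0,"dy":0,"dz":0.05,"ax":0,"ay":0,"az":0,"gripper":1},{"dx":0,"dy":0,"dz":0.03,"ax":0,"ay":0,"az":0,"gripper":1},{"dx":0,"dy":0,"dz":0,"ax":0,"ay":0,"az":0,"gripper":1}]'

```text
clock: 62.75
eef_pos: [579.3, 326.9, 21.1]
eef_rot: [3.142, 0.0, -0.067]
wrist_force: [-0.5, 0.9, -2.2]
finger_gap: 7.5
finger_force: 50.0
```

Emit:
jog_arm --commands '[{"dx":0,"dy":0,"dz":0.015,"ax":0,"ay":0,"az":0,"gripper":1},{"dx":0,"dy":0,"dz":0,"ax":0,"ay":0,"az":0,"gripper":0.75},{"dx":0,"dy":0,"dz":0,"ax":0,"ay":0,"az":0,"gripper":0.75},{"dx":0,"dy":0,"dz":0,"ax":0,"ay":0,"az":0,"gripper":0.75},{"dx":0,"dy":0,"dz":-0.6,"ax":0,"ay":0,"az":0,"gripper":0.75},{"dx":0,"dy":0,"dz":-1,"ax":0,"ay":0,"az":0,"gripper":0.75},{"dx":-0.4,"dy":0,"dz":-1,"ax":0,"ay":0,"az":0,"gripper":0.75},{"dx":-1,"dy":0,"dz":0,"ax":0,"ay":0,"az":0,"gripper":0.75},{"dx":-1,"dy":0,"dz":0,"ax":0,"ay":0,"az":0,"gripper":0.75},{"dx":-1,"dy":0,"dz":0,"ax":0,"ay":0,"az":0,"gripper":0.75}]'

```text
clock: 64.0
eef_pos: [442.3, 336.0, 124.6]
eef_rot: [-3.141, -0.0, -0.067]
wrist_force: [0.1, 0.1, 1.1]
finger_gap: 23.6
finger_force: 0.0
```

Emit:
jog_arm --commands '[{"dx":-1,"dy":0,"dz":0,"ax":0,"ay":0,"az":0,"gripper":0.75},{"dx":-0.5,"dy":0,"dz":0,"ax":0,"ay":0,"az":0,"gripper":0.75},{"dx":0,"dy":0,"dz":0,"ax":0,"ay":0,"az":0,"gripper":0.75},{"dx":0,"dy":0,"dz":0,"ax":0,"ay":0,"az":0,"gripper":0.75}]'

```text
clock: 64.5
eef_pos: [384.5, 340.2, 124.7]
eef_rot: [-3.141, -0.0, -0.068]
wrist_force: [0.0, 0.0, 0.2]
finger_gap: 23.5
finger_force: 0.0
```

Run:
```python
from h import *
c=shot("top");d=shot("scene")
o=bar(c,"orange",(280,130,370,200),111,.75);j=jig(c) if 0 else None
print("cover",o,"vs jig 617.1 23.0 1.378");print("l",dish(c,(170,150,245,225),15))
a=c["image"][90:270,150:390,::-1];b=d["image"][170:350,280:520,::-1]
cv2.imwrite("pics/g2.png",cv2.resize(np.vstack([a,b]),None,fx=1.66,fy=1.66,interpolation=cv2.INTER_CUBIC))
```

```text
cover (array([617.5,  22.9]), 1.376, np.float64(79.4), 4.5) vs jig 617.1 23.0 1.378
l (array([576.4, 295.4]), array([205.7, 186.2]), array([23.4, 24.5]))
```

View pics/g2.png

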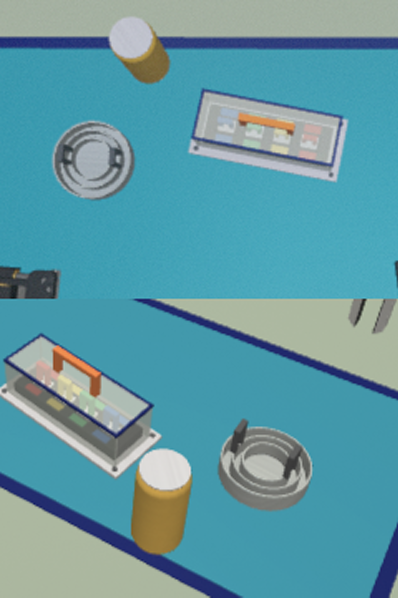

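The picture shows all three dishes nested concentrically with handles up, around (206,186) in the top view. The cover is square on the jig and the gripper is clear, so I'm handing in.

```bash
python3 -c "
from cell import job
print(job.sign_off())"
```

```text
the job is handed in; nothing more can be done
None
```

The job is handed in at about 64.5 s: all four modules are pressed home, the cover is on the jig within about 0.5 mm of centre, and the three dishes are nested handles up; sign-off returned no verdict, so the pass is not confirmed.

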